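# Fill the parts feeder and hold its spring gate open at the mark

## Task

Pour all six hex nuts from the pouring pan into the feeder's funnel with its gate shut, then stand the empty pan upright on the bench, clear of the feeder, and let go of it. After that, pull the feeder's spring-return gate slide out by its upright grip until its pointer is level with the mark fin on the guide, so that all the nuts drop into the catch tray, and finish while still holding the slide there, because it springs shut when let go. Leave the canister, the wrench and the steel block where they are.

Things in the scene. Friction and masses are not known exactly. Their poses are not given: they have to be found in the camera images.
- feeder: gravity parts feeder fixed to the bench; origin on the bench under the funnel's centre, yaw up to 0.3 rad. Its -x axis, roughly towards the robot, is the way the gate slide pulls out. Grey guide deck under the slide: top z = 66 mm, y -18 to 52, out to x = -215; a fence on its +y edge reaches z = 72 mm. Green base with the catch tray: x -60 to 110, y -60 to 60 mm
- hopper_mouth (a point): centre of the aluminium funnel's mouth at rim height (139 mm above the bench): 132 mm inside diameter, narrowing to a 58 mm round outlet at z = 84 mm, closed below by the gate
- tray_mid (a point): middle of the open part of the catch tray (feeder x 58 to 110 mm, walls 40 mm high), at feeder x = 75, y = 0, z = 4 mm. A chute under the outlet leads the nuts there
- gate (a joint): travel of the gate slide in m along the feeder's -x axis: 0 shut, 0.092 fully out. A spring pulls it shut with 80 N/m x (travel + 0.03 m): about 2.4 N shut, 8 N at 70 mm, plus 0.4 N friction. The outlet is fully clear from about 55 mm. The mark lies at 60 to 78 mm
- grip (a point): point to hold the gate slide: on its upright black grip block (22 mm along the slide, 18 mm wide along the feeder's y, z = 76 to 140 mm), 22 mm below its top. Gate shut: feeder x = -112, y = 0, z = 118 mm. Fingers closing along the feeder's y fit; there is free room beside the block above z = 90 mm
- pointer (a point): tip of the thin steel pointer that sticks out of the foot of the grip block to +y; moves with the slide (feeder x = -112, y = 30, z = 76 mm when shut); axes as the feeder's
- mark (a point): tip of the mark: a thin upright steel fin (3 mm thick, top at z = 84 mm) on a small steel collar on the guide deck, on the slide's +y side at feeder y = 32 mm; axes as the feeder's. The slide is at the mark when pointer and mark have the same feeder x (within a few mm). The slide can be pulled past it
- pan: loose aluminium pouring pan, about 0.16 kg, origin under its floor: 60 mm wide (y), 3 mm walls, floor x -36 to 39 mm, back and side walls 45 mm tall; at the front (+x) a ramp rises 25 degrees to the pouring lip between 30 mm cheeks. Holds the six nuts; pours over the lip when tipped nose-down 70 to 80 degrees
- pan_grip (a point): middle of the pan's black handle (pan x = -64, y = 0, z = 30 mm): a flat bar behind the back wall, 14 mm thick (y), 30 mm tall (z 15 to 45), x -36 to -90 mm; axes as the pan's
- pan_lip (a point): middle of the pan's pouring lip: pan x = 77, y = 0, z = 20 mm; axes as the pan's
- nut0: steel hex nut, 19 mm across flats, 10 mm thick, 18 g, origin at the centre of one face; starts in the pan. All six are alike.
- nut1: steel hex nut, 19 mm across flats, 10 mm thick, 18 g, origin at the centre of one face; starts in the pan. All six are alike.
- nut2: steel hex nut, 19 mm across flats, 10 mm thick, 18 g, origin at the centre of one face; starts in the pan. All six are alike.
- nut3: steel hex nut, 19 mm across flats, 10 mm thick, 18 g, origin at the centre of one face; starts in the pan. All six are alike.
- nut4: steel hex nut, 19 mm across flats, 10 mm thick, 18 g, origin at the centre of one face; starts in the pan. All six are alike.
- nut5: steel hex nut, 19 mm across flats, 10 mm thick, 18 g, origin at the centre of one face; starts in the pan. All six are alike.
- canister: grey closed can, 50 mm diameter, 90 mm tall, origin under it; bystander, leave alone
- wrench: steel wrench, 180 mm long, lying flat along its own x, origin on its underside; bystander, leave alone
- gauge_block: plain steel block, 70 x 50 x 45 mm, origin under it; bystander, leave alone
Not all that is in view belongs to the job. What is meant by the pan is not blue, green or yellow, and is the larger of those in its own colour.

How it is judged:
By the outcome, as a careful person would: the job done as asked, in the order asked, and still so for the second after the job is handed in, while the arm keeps its last pose, push and grip.
It also fails if it takes over 72 s, if anything falls off the work surface, if the arm or the gripper's body presses on something with over 40 N, if the wrist force passes 120 N, or if a joint passes its speed limit or range.

## Robot

A 7-joint arm with a two-finger parallel gripper is mounted at the origin on the work surface. World frame = base frame: x ahead of the robot, y to its left, z up, the work surface at z = 0. Lengths are in m, angles in degrees, forces in N, time in s.
With the tool pointing down it reaches from about 0.35 to 0.9 m from the base axis. Payload 8.1 kg.
Tool frame: the origin (TCP) lies at the very end of the fingers, on their centre line; the grasp point (between the pads) lies 19 mm behind it (manip.grip_point_offset is the distance from the TCP to the grasp point, in m); z points along the fingers, y is the direction in which the jaws open and shut (so a half turn about z gives the same grasp; the last joint's range is limited). The gripper opens to 85 mm and grips with 20 to 120 N. Pads are 22 mm wide; open, the fingers measure 114 mm over their backs; the gripper's body (76 mm by 85 mm) begins 54 mm behind the grasp point. The pads swing forward as they close: fully open they stand 13 mm farther back than shut.
Start: joints at [-78.816, 24.895, 1.432, 90.138, -0.665, 64.973, -4.303], TCP at [0.183, 0.597, 0.198] pointing down, gripper open.
Joint ranges: [-149.89, 149.89], [-25.12, 119.58], [-72.63, 75.52], [4.76, 147.25], [-75.54, 255.54], [6.69, 114.76], [-157.13, 157.13]. Speed limits (degrees/s): [127.2, 127.2, 172.46, 172.46, 180, 180, 180].

## Interface

Orientations are given as [roll, pitch, yaw] about the fixed x, y, z axes, in that order (R = Rz(yaw) Ry(pitch) Rx(roll)).
In Python, from station import manip gives the robot as it stands.
- The arm moves only by the shell command python3 -m handwheel 'ROWS' [FORCE]. ROWS is JSON, a list of rows, each a list of 7 numbers: the shift along the world's x, y, z in m, then the turn, a rotation vector about the world's x, y, z in rad, then the opening, from 0 (shut) to 1 (fully open). In form: [[tx, ty, tz, ax, ay, az, jaw], ...]. A call has exactly 8 rows; each row shifts and turns the pose as measured when the row begins; what a row does not reach is not made up. A row lasts 1/8 s, in which the tool goes at most 62.5 mm and 10.7 degrees, less where a joint would pass 70% of its speed; a pose out of reach is approached as far as the arm can. A call is refused whole if a number of a shift passes 0.0625 or a number of a turn 0.188, either way. A call with a gripper value outside its range is refused whole. The fingers move at their own pace and stop on an object; FORCE is the grip in N (left out, the last holds). Time passes only in rows, so rows that do not move let the fingers close, or fill a call up. It gives the time, the measured TCP pose, the force and the opening at its end, in the units of the state.
- manip.read_state(): the state, without advancing time (a new reading comes with each control period).
- manip.grab_frame(name): name is "scene" or "top" or "wrist"; returns a dict with "image" (420x560x3 uint8, red, green, blue), "fx", "fy", "cx", "cy" (pixels), "cam_to_world" (4x4, takes a point from camera to world coordinates); the wrist camera has in their place "T_tool_cam" (4x4, takes a point from camera to tool coordinates, whose origin is the TCP and whose axes are the flange's). Camera axes: x right, y up, looking along -z (the intrinsics and any distortion apply to the point x, -y, -z); pixel columns grow to the right and rows downward; lengths in m; the calibration is good to about 2 mm. A picture is of the moment at which its call begins: read the wrist's pose just before it. There is no depth.
- manip.job_done(): hands the job in, once; it reports no verdict.
The state is a dict: "time": time; "joint_positions": joint angles; "joint_vel": joint speeds; "effort": joint torques, N m; "ee_pos": TCP position; "eef_rot": TCP orientation; "ft_force": force on the tool from outside, world axes, zero at the start; "ft_torque": the same for the moment, N m; "width": finger opening in m.
Only numpy, scipy, OpenCV 4.12 (cv2) and the standard library are available. Lean on these libraries where they do the work, as an engineer would, in place of code of your own. Each camera call takes 0.05 s, during which the arm holds its last target.

## Working session

There is one attempt and no reset: what is moved stays moved. The work goes in short steps, Python scripts to look and compute and a shell command to move; the robot and the scene stay as the last step left them, time stands still between calls to the robot, and variables do not carry over. Pictures are saved under pics/ and viewed, and the job is handed in when it is done.

```bash
mkdir -p pics; cat > h.py <<'E'
import numpy as np, cv2
from station import manip
def grab(n,fn):
    s=manip.read_state(); f=manip.grab_frame(n); cv2.imwrite('pics/'+fn,cv2.cvtColor(f['image'],cv2.COLOR_RGB2BGR)); return s,f
E
python3 - <<'E'
from h import *
import pickle
for n in ['scene','top','wrist']:
    s,f=grab(n,n+'0.png'); print(n,{k:(np.round(v,4).tolist() if k!='image' else 0) for k,v in f.items()})
    pickle.dump((s,f),open(n+'0.pkl','wb'))
print(s); print(manip.grip_point_offset)
E
```

```text
scene {'image': 0, 'fx': 469.6018, 'fy': 469.6018, 'cx': 280.6747, 'cy': 210.7087, 'cam_to_world': [[-0.1279, -0.6573, 0.7427, 1.3249], [0.9918, -0.0829, 0.0974, 0.1044], [-0.0025, 0.7491, 0.6625, 0.8209], [0.0, 0.0, 0.0, 1.0]]}
top {'image': 0, 'fx': 458.184, 'fy': 458.184, 'cx': 277.2569, 'cy': 206.4558, 'cam_to_world': [[0.0229, 0.9841, -0.1763, 0.3066], [-0.9997, 0.0236, 0.0022, -0.0072], [0.0063, 0.1762, 0.9843, 1.276], [0.0, 0.0, 0.0, 1.0]]}
wrist {'image': 0, 'fx': 293.9694, 'fy': 293.9694, 'cx': 283.4864, 'cy': 206.3863, 'T_tool_cam': [[-0.0004, 0.9586, 0.2849, 0.0728], [1.0, 0.0003, 0.0003, 0.001], [0.0002, 0.2849, -0.9586, -0.1761], [0.0, 0.0, 0.0, 1.0]]}
{'time': 0.1, 'joint_positions': array([-78.81611431,  24.93008157,   1.4322585 ,  90.18227998,
        -0.66547176,  64.97468969,  -4.30125028]), 'joint_vel': array([ 0.07506126, -0.09362199,  0.03930606, -0.11276374, -0.00888235,
        0.00918857, -0.0105291 ]), 'effort': array([ 3.43076623e-03, -6.71756387e+01,  1.02831837e+00, -3.16901851e+01,
        1.57992501e-02,  7.18926836e-03,  4.58154602e-06]), 'ee_pos': array([0.18330164, 0.59700323, 0.1970414 ]), 'eef_rot': array([-1.79921582e+02,  6.95520779e-03,  1.62933670e+02]), 'ft_force': array([ 0.30659399, -0.06950167,  0.61049915]), 'ft_torque': array([ 0.01474863, -0.01572762,  0.01463253]), 'width': 0.08526906617242412}
0.0187
```

View pics/scene0.png

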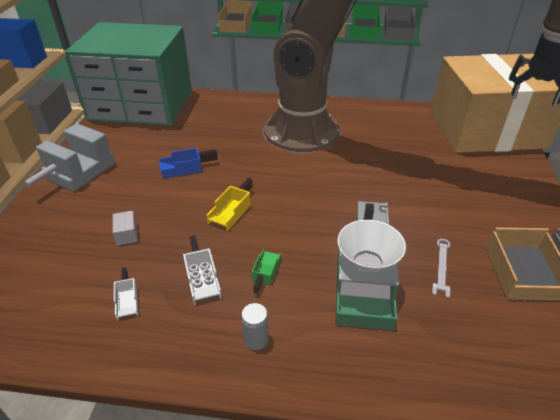

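View pics/top0.png

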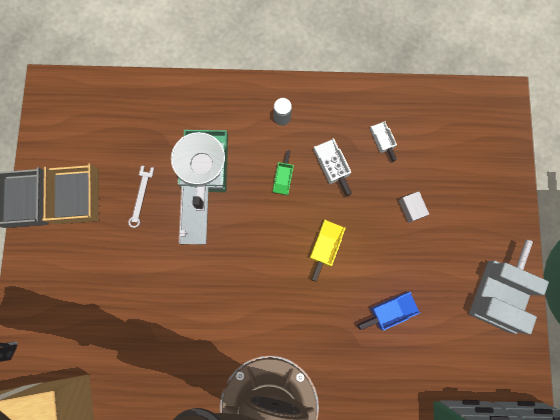

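View pics/wrist0.png

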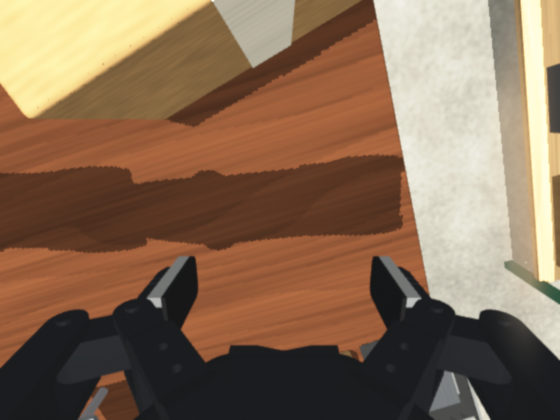

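The nut-filled white/aluminium pan is at top (333,160) and scene (202,275). A smaller empty one is at top (384,138). The feeder funnel is at top (199,157) and its grip at (198,203). I'll enlarge crops.

```bash
python3 - <<'E'
import cv2
t=cv2.imread('pics/top0.png'); s=cv2.imread('pics/scene0.png')
def c(im,x0,y0,w,h,k,fn): cv2.imwrite('pics/'+fn,cv2.resize(im[y0:y0+h,x0:x0+w],None,fx=k,fy=k,interpolation=cv2.INTER_CUBIC))
c(t,300,120,80,80,7,'tp.png'); c(s,170,225,80,80,7,'sp.png')
c(t,160,120,100,130,4.6,'tf.png'); c(s,320,190,100,140,4.2,'sf.png')
E
```

```text
(no output)
```

View pics/tp.png

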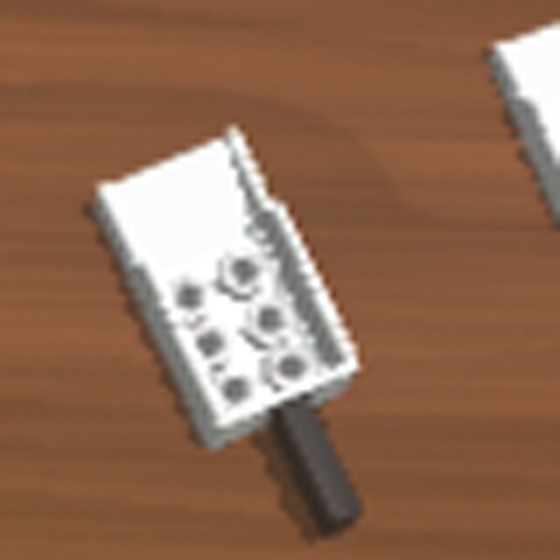

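View pics/sp.png

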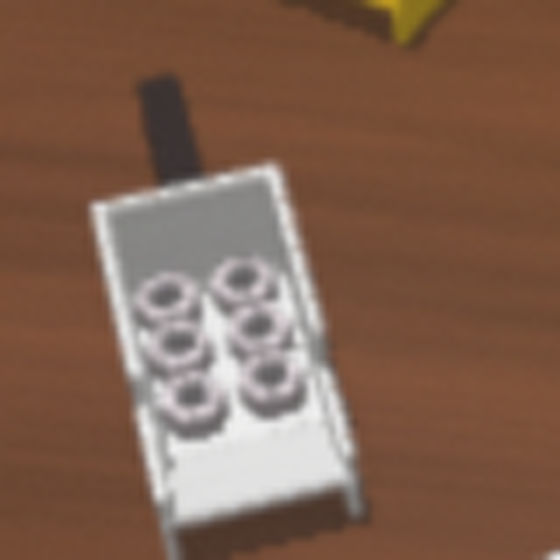

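View pics/tf.png

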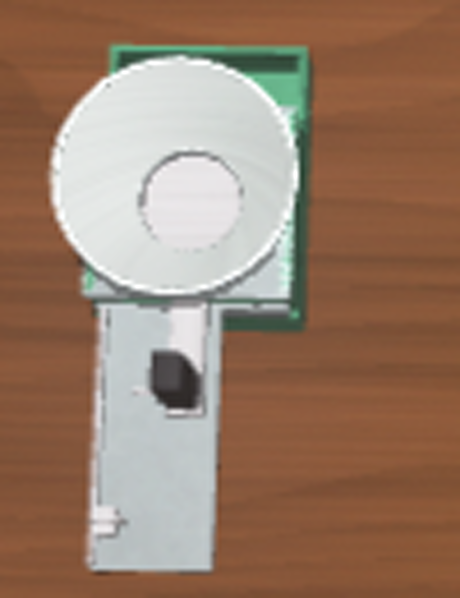

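View pics/sf.png

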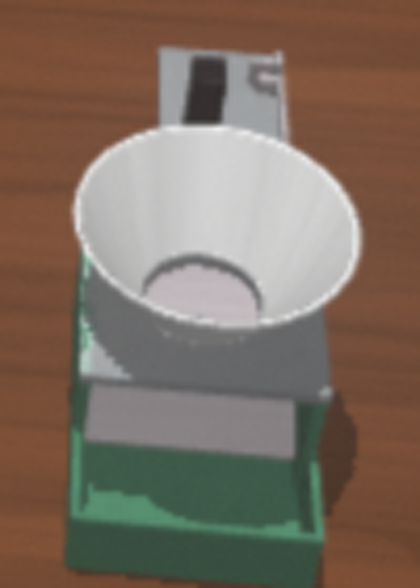

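```bash
cat >> h.py <<'E'
import pickle
T=pickle.load(open('top0.pkl','rb'))[1]; S=pickle.load(open('scene0.pkl','rb'))[1]
def ray(f,u,v,M=None):
    M=f['cam_to_world'] if M is None else M
    d=M[:3,:3]@np.array([(u-f['cx'])/f['fx'],-(v-f['cy'])/f['fy'],-1]); return M[:3,3],d/np.linalg.norm(d)
def tri(rs):
    A=0;b=0
    for o,d in rs:
        P=np.eye(3)-np.outer(d,d);A=A+P;b=b+P@o
    x=np.linalg.solve(A,b); return x,[round(1e3*np.linalg.norm((np.eye(3)-np.outer(d,d))@(x-o)),1) for o,d in rs]
def onz(r,z): o,d=r; return o+d*(z-o[2])/d[2]
E
python3 - <<'E'
from h import *
def cr(u,v,k,x0,y0): return (u+.5)/k-.5+x0,(v+.5)/k-.5+y0
P=dict(hend=((343,518),(157,80)),backR=((353,360),(97,207)),backL=((213,428),(278,167)),lipR=((235,130),(166,522)),lipL=((100,187),(352,485)))
for n,(a,b) in P.items(): print(n,*tri([ray(T,*cr(*a,7,300,120)),ray(S,*cr(*b,7,170,225))]))
F=dict(deckNearR=((214,570),(160,48)),deckNearL=((90,568),(284,55)),trayFarR=((306,47),(66,520)),trayFarL=((112,47),(322,528)),rimx=((175,177),(217,225)),outlet=((191,201),(202,290)),grip=((169,370),(208,60)))
for n,(a,b) in F.items(): print(n,*tri([ray(T,*cr(*a,4.6,160,120)),ray(S,*cr(*b,4.2,320,190))]))
for n,f,k,x0,y0,pts in (('T',T,4.6,160,120,[(50,177),(300,177),(175,57),(175,297)]),('S',S,4.2,320,190,[(75,215),(360,235),(190,125),(245,325)])):
  print(n,[np.round(onz(ray(f,*cr(*p,k,x0,y0)),.139),3) for p in pts])
E
```

```text
hend [ 0.56824321 -0.20562798  0.04291883] [np.float64(0.4), np.float64(0.4)]
backR [ 0.6311132  -0.20847306  0.04678533] [np.float64(0.4), np.float64(0.4)]
backL [ 0.60325335 -0.15477779  0.04346057] [np.float64(0.8), np.float64(0.8)]
lipR [ 0.73289525 -0.16299004  0.02181669] [np.float64(2.2), np.float64(2.2)]
lipL [ 0.70894159 -0.10980755  0.01789731] [np.float64(0.8), np.float64(0.8)]
deckNearR [0.41929604 0.17707711 0.06615458] [np.float64(1.4), np.float64(1.4)]
deckNearL [0.41868195 0.2485365  0.06771368] [np.float64(2.0), np.float64(2.0)]
trayFarR [0.74448923 0.13899285 0.03928159] [np.float64(0.5), np.float64(0.5)]
trayFarL [0.73911646 0.25774158 0.04615456] [np.float64(0.8), np.float64(0.8)]
rimx [0.63254491 0.19905217 0.13515367] [np.float64(0.9), np.float64(0.9)]
outlet [0.63184501 0.19748879 0.08780536] [np.float64(0.9), np.float64(0.9)]
grip [0.52063537 0.19477866 0.14508297] [np.float64(1.0), np.float64(1.0)]
T [array([0.63 , 0.267, 0.139]), array([0.633, 0.128, 0.139]), array([0.701, 0.201, 0.139]), array([0.563, 0.194, 0.139])]
S [array([0.638, 0.131, 0.139]), array([0.634, 0.268, 0.139]), array([0.566, 0.187, 0.139]), array([0.7  , 0.211, 0.139])]
```

Both views agree, and the heights match the text to within a few mm (rim 135, deck 66–68, handle top 43, lip 18–22 mm).
- Pan: yaw about 24°, grip at about (0.592, -0.194, 0.030).
- Feeder: centre at about (0.632, 0.198), yaw about 1°.

I'll move towards the pan now.

```bash
python3 -m handwheel '[[0.02,-0.05,0.006,0,0,-0.15,1],[0.02,-0.05,0.006,0,0,-0.15,1],[0.02,-0.05,0.006,0,0,-0.15,1],[0.02,-0.05,0.006,0,0,-0.15,1],[0.02,-0.05,0.006,0,0,-0.15,1],[0.02,-0.05,0.006,0,0,-0.15,1],[0.02,-0.05,0.006,0,0,-0.15,1],[0.02,-0.05,0.006,0,0,-0.15,1]]' 80; python3 -m handwheel '[[0.02,-0.05,0,0,0,-0.15,1],[0.02,-0.05,0,0,0,-0.15,1],[0.02,-0.05,0,0,0,-0.15,1],[0.02,-0.05,0,0,0,-0.15,1],[0.02,-0.05,0,0,0,-0.15,1],[0.02,-0.05,0,0,0,-0.15,1],[0.02,-0.05,0,0,0,-0.15,1],[0.02,-0.05,0,0,0,-0.15,1]]'; python3 -c "
from station import manip;print(manip.read_state()['joint_positions'])"
```

```text
time: 1.15
ee_pos: [0.3434, 0.1866, 0.2437]
eef_rot: [-179.8, -0.1, 92.4]
ft_force: [0.8, 1.3, 0.7]
width: 0.0853
time: 2.15
ee_pos: [0.5067, -0.2259, 0.245]
eef_rot: [-179.9, -0.5, 21.5]
ft_force: [0.2, 1.4, 0.8]
width: 0.0853
[-19.87434991  20.86943141  53.45890302  99.20494311 -18.36925992
  68.83138624 -29.99268323]
```

```bash
python3 - <<'E'
from h import *
s,f=grab('wrist','w1.png'); pickle.dump((s,f),open('w1.pkl','wb'))
E
```

```text
(no output)
```

View pics/w1.png

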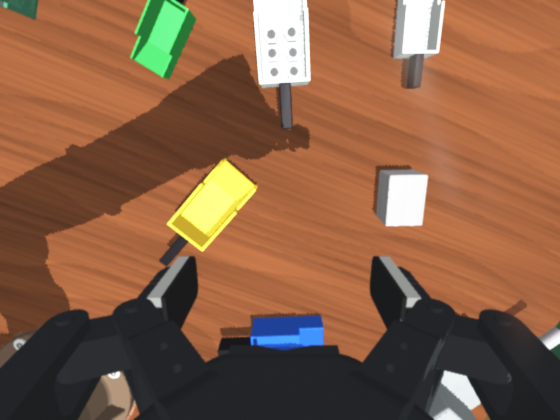

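Wrist view: the pan is ahead with six nuts. Its handle runs from about (285,84) to (287,127), nearly aligned with the tool.

```bash
cat >> h.py <<'E'
from scipy.spatial.transform import Rotation as Rn
def toolT(s):
    M=np.eye(4);M[:3,:3]=Rn.from_euler('xyz',s['eef_rot'],degrees=True).as_matrix();M[:3,3]=s['ee_pos'];return M
def wray(s,f,u,v): return ray(f,u,v,toolT(s)@f['T_tool_cam'])
E
python3 - <<'E'
from h import *
s,f=pickle.load(open('w1.pkl','rb'));print(s['ee_pos'],s['eef_rot'])
def cr(u,v,k,x0,y0): return (u+.5)/k-.5+x0,(v+.5)/k-.5+y0
a=onz(wray(s,f,287,126.),.045);b=onz(wray(s,f,285,86),.045);print(a,b,np.degrees(np.arctan2(*(b-a)[[1,0]])))
print(tri([wray(s,f,287,126.),ray(T,*cr(343,518,7,300,120)),ray(S,*cr(157,80,7,170,225))]))
R=Rn.from_euler('xyz',[180,-45,24.5],degrees=True).as_matrix();print(R.round(3))
for n in ((287,126),(285,86)): pass
E
```

```text
[ 0.5066957  -0.22592909  0.24498053] [-179.88081514   -0.48366794   21.52033929]
[ 0.56955219 -0.20440682  0.045     ] [ 0.61144596 -0.18517644  0.045     ] 24.656411468259886
(array([ 0.56884722, -0.20511992,  0.0434546 ]), [np.float64(1.0), np.float64(0.8), np.float64(0.7)])
[[ 0.643  0.415  0.643]
 [ 0.293 -0.91   0.293]
 [ 0.707  0.    -0.707]]
```

```bash
python3 -m handwheel '[[0.004,0.001,-0.01,0.041,-0.089,0.0065,1],[0.004,0.001,-0.01,0.041,-0.089,0.0065,1],[0.004,0.001,-0.01,0.041,-0.089,0.0065,1],[0.004,0.001,-0.01,0.041,-0.089,0.0065,1],[0.004,0.001,-0.01,0.041,-0.089,0.0065,1],[0.004,0.001,-0.01,0.041,-0.089,0.0065,1],[0.004,0.001,-0.01,0.041,-0.089,0.0065,1],[0.004,0.001,-0.01,0.041,-0.089,0.0065,1]]'; python3 -c "
from station import manip;print(manip.read_state()['joint_positions'])"
```

```text
time: 3.2
ee_pos: [0.5373, -0.229, 0.162]
eef_rot: [-177.8, -42.5, 22.5]
ft_force: [-0.1, 0.3, -0.8]
width: 0.0854
[ 25.31026295  20.75024959  22.42533957 123.8771583  -73.42797761
  50.26868541  35.93155646]
```

```bash
cat >> h.py <<'E'
def delta(p,e):
    s=manip.read_state(); R=Rn.from_euler('xyz',s['eef_rot'],degrees=True); r=(Rn.from_euler('xyz',e,degrees=True)*R.inv()).as_rotvec()
    print('d',(np.array(p)-s['ee_pos']).round(4),'r',r.round(3),'j',s['joint_positions'].round(1),'F',s['ft_force'].round(1),'w',round(s['width'],4),'t',s['time'])
E
python3 -c "
from h import *
delta([.553,-.212,.0734],[180,-45,24.5])"
```

```text
d [ 0.0157  0.017  -0.0886] r [-0.008 -0.051  0.009] j [ 25.3  20.8  22.4 123.9 -73.4  50.3  35.9] F [-0.1  0.3 -0.8] w 0.0854 t 3.2
```

```bash
python3 -m handwheel '[[0.003,0.004,-0.015,-0.002,-0.01,0.002,1],[0.003,0.003,-0.015,-0.002,-0.01,0.002,1],[0.003,0.003,-0.015,-0.002,-0.01,0.002,1],[0.003,0.003,-0.015,-0.002,-0.01,0.002,1],[0.003,0.003,-0.015,0,-0.01,0.002,1],[0.001,0.001,-0.01,0,0,0,1],[0,0,-0.004,0,0,0,1],[0,0,0,0,0,0,1]]'; python3 -c "
from h import *
delta([.553,-.212,.0734],[180,-45,24.5])"
```

```text
time: 4.2
ee_pos: [0.5508, -0.2137, 0.0709]
eef_rot: [-179.8, -44.9, 24.2]
ft_force: [0.7, -0.3, 0.5]
width: 0.0853
d [0.0022 0.0017 0.0025] r [-0.001 -0.003  0.003] j [ 72.5  37.2 -41.4 125.5 -75.   17.3  47.4] F [ 0.7 -0.3  0.5] w 0.0853 t 4.2
```

```bash
python3 -m handwheel '[[0.01,0.005,-0.01,0,0,0,1],[0.01,0.005,-0.01,0,0,0,1],[0.01,0.004,-0.01,0,0,0,1],[0.01,0.004,-0.01,0,0,0,1],[0.008,0.004,-0.008,0,0,0,1],[0.005,0.003,-0.005,0,0,0,1],[0.001,0.001,-0.001,0,0,0,1],[0,0,0,0,0,0,1]]'; python3 -c "
from h import *
delta([.6047,-.1887,.0168],[180,-45,24.5])
grab('wrist','w2.png');grab('scene','s2.png')"
```

```text
time: 5.2
ee_pos: [0.6092, -0.1967, 0.0234]
eef_rot: [-179.0, -44.2, 24.7]
ft_force: [-0.3, 0.1, -0.3]
width: 0.0854
d [-0.0045  0.008  -0.0066] r [-0.005 -0.018 -0.015] j [ 69.3  47.3 -47.4 120.8 -75.5   6.8  48.5] F [-0.3  0.1 -0.3] w 0.0854 t 5.2
```

View pics/w2.png

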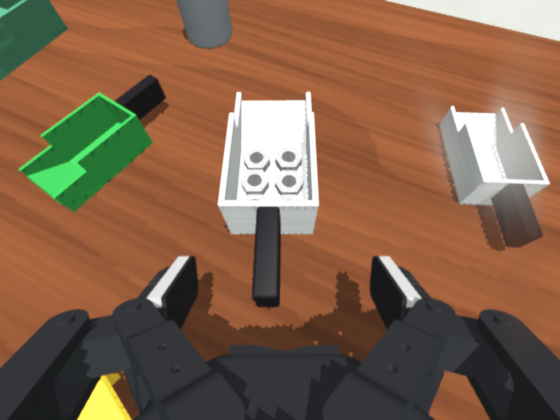

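View pics/s2.png

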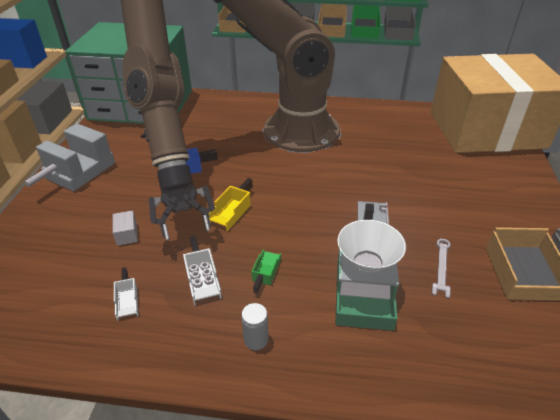

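```bash
cat > kin.py <<'E'
import numpy as np
from scipy.spatial.transform import Rotation as Rn
def rz(a): return Rn.from_euler('z',a,degrees=True).as_matrix()
def ry(a): return Rn.from_euler('y',a,degrees=True).as_matrix()
def fk(q,p,sg):
    H,L1,e1,e2,L2,e3,L3,b,t=p
    R=rz(b+sg[0]*q[0]); x=np.array([0,0,H]); R=R@ry(q[1]); x=x+R@[0,0,L1]
    R=R@rz(sg[1]*q[2]); x=x+R@[e1,0,0]; R=R@ry(q[3]); x=x+R@[e2,0,L2]
    R=R@rz(sg[2]*q[4]); R=R@ry(q[5]); x=x+R@[e3,0,0]; R=R@rz(sg[3]*q[6]+t); x=x+R@[0,0,L3]
    return x,R
E
python3 - <<'E'
from kin import *; import itertools
from scipy.optimize import least_squares
from station import manip
s=manip.read_state()
D=[([-78.816,24.93,1.432,90.18,-0.665,64.975,-4.301],[.1833,.597,.197],[-179.92,.007,162.93]),
([-19.874,20.869,53.459,99.205,-18.369,68.831,-29.993],[0.5067,-0.2259,0.245],[-179.88,-.48,21.52]),
([25.31026295,20.75024959,22.42533957,123.8771583,-73.42797761,50.26868541,35.93155646],[0.5373,-0.229,0.162],[-177.8,-42.5,22.5]),
([72.5,37.2,-41.4,125.5,-75.,17.3,47.4],[.5508,-.2137,.0709],[-179.8,-44.9,24.2]),
(s['joint_positions'],s['ee_pos'],s['eef_rot'])]
best=[]
for sg in itertools.product([1,-1],repeat=4):
  for b in (0,90,180,-90):
   for t in (0,180,90,-90):
    def f(p):
        o=[]
        for q,x,e in D:
            X,R=fk(q,p,sg); o+=list((X-x)); o+=list((R-Rn.from_euler('xyz',e,degrees=True).as_matrix()).ravel()*.3)
        return np.array(o)
    r=least_squares(f,[.3,.35,.0,0,.35,0,.25,b,t],x_scale=[.1]*7+[50,50]); best.append((r.cost,sg,r.x.round(4).tolist(),np.abs(f(r.x)).max()))
best.sort(key=lambda a:a[0])
for x in best[:4]: print(x)
E
```

```text
(np.float64(0.000818395878365978), (-1, -1, -1, -1), [0.3129, 0.5171, 0.0046, 0.0116, 0.4165, -0.0366, 0.394, -2.5105, -272.0786], np.float64(0.022868687838909663))
(np.float64(0.0008183958783659791), (-1, -1, -1, -1), [0.3129, 0.5171, 0.0046, 0.0116, 0.4165, -0.0366, 0.394, -2.5105, 87.9214], np.float64(0.022868680177442258))
(np.float64(0.0008183958783660252), (-1, -1, -1, -1), [0.3129, 0.5171, 0.0046, 0.0116, 0.4165, -0.0366, 0.394, -2.5105, 87.9214], np.float64(0.02286869930046534))
(np.float64(0.0008183958783663134), (-1, -1, -1, -1), [0.3129, 0.5171, 0.0046, 0.0116, 0.4165, -0.0366, 0.394, -2.5105, 87.9214], np.float64(0.022868672327613082))
```

```bash
python3 - <<'E'
from kin import *
from scipy.optimize import least_squares
from station import manip
s=manip.read_state()
D=[([-78.816,24.93,1.432,90.18,-0.665,64.975,-4.301],[.1833,.597,.197],[-179.92,.007,162.93]),
([-19.874,20.869,53.459,99.205,-18.369,68.831,-29.993],[0.5067,-0.2259,0.245],[-179.88,-.48,21.52]),
([25.31026295,20.75024959,22.42533957,123.8771583,-73.42797761,50.26868541,35.93155646],[0.5373,-0.229,0.162],[-177.8,-42.5,22.5]),
([72.5,37.2,-41.4,125.5,-75.,17.3,47.4],[.5508,-.2137,.0709],[-179.8,-44.9,24.2]),
(s['joint_positions'],s['ee_pos'],s['eef_rot'])]
p=[0.3129, 0.5171, 0.0046, 0.0116, 0.4165, -0.0366, 0.394,0,90]
for q,x,e in D:
    X,R=fk(q,p,(-1,)*4); E=Rn.from_euler('xyz',e,degrees=True).as_matrix()
    print((X-x).round(3), np.degrees(Rn.from_matrix(R.T@E).as_rotvec()).round(1))
E
```

```text
[-0.05   0.019  0.002] [0. 0. 0.]
[ 0.001  0.024 -0.004] [ 0. -0. -0.]
[ 0.001  0.024 -0.01 ] [0. 0. 0.]
[0.016 0.021 0.003] [-0.1  0.   0. ]
[0.01  0.025 0.01 ] [-0. -0. -0.]
```

```bash
cat > fit.py <<'E'
from kin import *
from station import manip
def frames(q):
    q=np.asarray(q,float);R=np.eye(3);F=[R]
    for i,a in enumerate(q):
        R=R@(rz(-a) if i%2==0 else ry(a)); F.append(R)
    return F, R@rz(90)
s=manip.read_state()
D=[([-78.816,24.93,1.432,90.18,-0.665,64.975,-4.301],[.1833,.597,.197]),
([-19.874,20.869,53.459,99.205,-18.369,68.831,-29.993],[0.5067,-0.2259,0.24498]),
([25.31026295,20.75024959,22.42533957,123.8771583,-73.42797761,50.26868541,35.93155646],[0.5373,-0.229,0.162]),
([72.5,37.2,-41.4,125.5,-75.,17.3,47.4],[.5508,-.2137,.0709]),
(s['joint_positions'],s['ee_pos'])]
# unknown: base z; after j2: y,z ; after j3: x,y ; after j4: x,y,z ; after j5 y; after j6 x,y,z
cols=[(0,2),(1,1),(2,2),(3,0),(4,0),(4,2),(5,1),(6,0),(6,1),(6,2)]
A=[];b=[]
for q,x in D:
    F,_=frames(q); A.append(np.stack([F[i][:,k] for i,k in cols],1)); b.append(x)
A=np.vstack(A);b=np.hstack(b)
p,res,rk,sv=np.linalg.lstsq(A,b,rcond=None)
if __name__=='__main__':
    for c,v in zip(cols,p): print(c,round(v,4))
    print(rk,sv.round(3),(A@p-b).reshape(-1,3).round(4))
E
python3 fit.py
```

```text
(0, 2) 0.2429
(1, 1) -0.0344
(2, 2) 0.5503
(3, 0) 0.0451
(4, 0) -0.011
(4, 2) 0.3889
(5, 1) -0.0098
(6, 0) 0.007
(6, 1) -0.0098
(6, 2) 0.3716
9 [4.498 3.98  3.207 1.448 0.921 0.703 0.386 0.205 0.119 0.   ] [[ 0.0007  0.0001 -0.0007]
 [ 0.0001  0.0008  0.001 ]
 [ 0.0003  0.0001 -0.0026]
 [ 0.0004 -0.0014  0.0015]
 [-0.0006  0.0009  0.0009]]
```

```bash
cat >> fit.py <<'E'
lo=np.array([-149.89,-25.12,-72.63,4.76,-75.54,6.69,-157.13]);hi=np.array([149.89,119.58,75.52,147.25,255.54,114.76,157.13])
def FK(q):
    F,R=frames(q); return sum(F[i][:,k]*v for (i,k),v in zip(cols,p)),R
from scipy.optimize import least_squares
def IK(x,e,q0,w=0.0,m=3):
    E=Rn.from_euler('xyz',e,degrees=True).as_matrix(); c=(lo+hi)/2
    def f(q):
        X,R=FK(q); return np.r_[(X-x)*10,Rn.from_matrix(E.T@R).as_rotvec()*3,w*(q-c)/(hi-lo)]
    r=least_squares(f,np.clip(q0,lo+m,hi-m),bounds=(lo+m-1e-6,hi-m+1e-6)); return r.x,np.abs(f(r.x)[:6]).max()
E
cat > srch.py <<'E'
from fit import *
rng=np.random.default_rng(0)
G=np.array([.5927,-.1942,.030])
C=np.array([.632,.198])
def go(n,x,e,N=25):
    sols=[]
    for i in range(N):
        q,er=IK(x,e,rng.uniform(lo,hi),w=.02,m=4)
        if er<.02: sols.append(q)
    if not sols: print(n,'none');return
    sols=np.array(sols); marg=np.min(np.minimum(sols-lo,hi-sols),1)
    o=np.argsort(-marg)[:3]
    print(n,len(sols)); 
    for k in o: print('   ',marg[k].round(),sols[k].round())
for a in (0,15,25,35,45):
    E=[180,-a,24.5]; z=Rn.from_euler('xyz',E,degrees=True).as_matrix()[:,2]
    go(f'grasp {a}',G+.0187*z,E)
    for yaw in (0,18,35):
        pit=73; E=[180,pit-a,yaw]; R=Rn.from_euler('xyz',E,degrees=True).as_matrix()
        d=np.array([np.cos(np.radians(yaw)),np.sin(np.radians(yaw)),0])
        lip=np.r_[C,0.155]-.025*d
        # grip rel lip
        c,s_=np.cos(np.radians(pit)),np.sin(np.radians(pit)); gx=-.141*c+.010*s_; gz=.141*s_+.010*c
        go(f' pour {a} yaw {yaw}',lip+gx*d+[0,0,gz]+.0187*R[:,2],E)
E
python3 srch.py
```

```text
grasp 0 14
    36.0 [ 16.  36.  -4. 102.   3.  42. -55.]
    36.0 [ 16.  36.  -4. 102.   3.  42. -55.]
    36.0 [ 16.  36.  -4. 102.   3.  42. -55.]
 pour 0 yaw 0 none
 pour 0 yaw 18 none
 pour 0 yaw 35 none
grasp 15 7
    20.0 [ 22.  32.  -4. 111. -19.  26. -30.]
    20.0 [ 22.  32.  -4. 111. -19.  26. -30.]
    20.0 [ 22.  32.  -4. 111. -19.  26. -30.]
 pour 15 yaw 0 none
 pour 15 yaw 18 none
 pour 15 yaw 35 none
grasp 25 11
    16.0 [ 21.  32.   6. 117. -59.  26.  13.]
    16.0 [ 21.  32.   6. 117. -59.  26.  13.]
    16.0 [ 21.  32.   6. 117. -59.  26.  13.]
 pour 25 yaw 0 none
 pour 25 yaw 18 none
 pour 25 yaw 35 none
grasp 35 12
    4.0 [  74.   56.  -68.  124.   89.   22. -119.]
    4.0 [ 48.  36. -24. 120. -72.  15.  34.]
    4.0 [ 48.  36. -24. 120. -72.  15.  34.]
 pour 35 yaw 0 none
 pour 35 yaw 18 none
 pour 35 yaw 35 none
grasp 45 14
    4.0 [ 67.  46. -42. 124. 252.  12.  82.]
    4.0 [ 67.  46. -42. 124. 252.  12.  82.]
    4.0 [  80.   63.  -69.  129.  119.   17. -140.]
 pour 45 yaw 0 13
    5.0 [ -18.   39.   -2.   57.   -9.  110. -111.]
    5.0 [ -18.   39.   -2.   57.   -9.  110. -111.]
    5.0 [ -18.   39.   -2.   57.   -9.  110. -111.]
 pour 45 yaw 18 12
    4.0 [-24.  40.   6.  58.  -5. 111. -91.]
    4.0 [-24.  40.   6.  58.  -5. 111. -91.]
    4.0 [-24.  40.   6.  58.  -5. 111. -91.]
 pour 45 yaw 35 15
    5.0 [-26.  39.   4.  58.   4. 110. -77.]
    5.0 [-26.  39.   4.  58.   4. 110. -77.]
    5.0 [-26.  39.   4.  58.   4. 110. -77.]
```

```bash
cat > srch2.py <<'E'
from fit import *
import sys
rng=np.random.default_rng(0)
C=np.array([.632,.198])
for a in (-15,0,15,25):
    out=[]
    for yaw in range(-180,180,20):
        pit=75; E=[180,pit-a,yaw]; R=Rn.from_euler('xyz',E,degrees=True).as_matrix()
        d=np.array([np.cos(np.radians(yaw)),np.sin(np.radians(yaw)),0])
        lip=np.r_[C,0.155]-.025*d
        c,s_=np.cos(np.radians(pit)),np.sin(np.radians(pit)); gx=-.141*c+.010*s_; gz=.141*s_+.010*c
        x=lip+gx*d+[0,0,gz]+.0187*R[:,2]; b=(-1,None)
        for i in range(12):
            q,er=IK(x,E,rng.uniform(lo,hi),w=.02,m=3)
            if er<.02:
                m=np.min(np.minimum(q-lo,hi-q))
                if m>b[0]: b=(m,q.round())
        if b[0]>3.5: print(a,yaw,b)
E
python3 srch2.py
```

```text
-15 -180 (np.float64(4.306497896755644), array([-30.,  34.,  -5., 143., 146.,  89., -86.]))
-15 -140 (np.float64(11.05325159491818), array([ 15.,  37., -24., 136., 216.,  74., -83.]))
-15 -120 (np.float64(8.181167493829236), array([  16.,   38.,  -15.,  123.,  247.,   73., -104.]))
-15 -80 (np.float64(10.001705252573345), array([  22.,   51.,  -28.,   88.,  -66.,   84., -138.]))
-15 -60 (np.float64(7.711471229916299), array([  16.,   59.,  -31.,   69.,  -53.,  101., -149.]))
-15 100 (np.float64(16.456648852553286), array([-59.,  56.,  28.,  83.,  52.,  98., -41.]))
-15 120 (np.float64(28.5598970346269), array([-61.,  47.,  21., 102.,  68.,  86., -54.]))
-15 140 (np.float64(28.385802866636794), array([-57.,  40.,  13., 119.,  90.,  81., -69.]))
-15 160 (np.float64(13.800195121669816), array([-47.,  36.,   4., 133., 115.,  83., -81.]))
0 -180 (np.float64(9.190685309312329), array([-20.,  23., -16., 138., 139.,  63., -72.]))
0 -160 (np.float64(7.9303849372037405), array([ -1.,  23., -21., 139., 177.,  56., -81.]))
0 -140 (np.float64(14.783300256071414), array([   6.,   23.,  -12.,  132.
[... 1627 characters left out ...]
9814830436), array([ -9.,  15., -26., 121.,  92.,  30., -20.]))
25 -160 (np.float64(7.470730659882439), array([ 18.,  17., -46., 122., 111.,  14., -16.]))
25 -40 (np.float64(5.307591070663378), array([  -2.,   46.,  -14.,   55.,  -30.,  109., -147.]))
25 80 (np.float64(8.910817666186915), array([-42.,  44.,  14.,  64.,  28., 106., -39.]))
25 100 (np.float64(24.16344709280679), array([-45.,  37.,  10.,  79.,  38.,  91., -34.]))
25 120 (np.float64(38.02893139833745), array([-42.,  29.,   2.,  92.,  50.,  77., -30.]))
25 140 (np.float64(42.7429556339781), array([-35.,  23.,  -7., 105.,  62.,  63., -28.]))
25 160 (np.float64(32.846773807044045), array([-24.,  18., -17., 114.,  76.,  48., -24.]))
```

```bash
python3 -m handwheel '[[-0.02,-0.009,0.022,0,0,0,1],[-0.02,-0.009,0.022,0,0,0,1],[0.0,0.0,0.01,-0.036,0.08,0,1],[0.002,0.001,0.01,-0.036,0.08,0,1],[0.002,0.001,0.01,-0.036,0.08,0,1],[0.002,0.001,0.01,-0.036,0.08,0,1],[0.002,0.001,0,-0.036,0.08,0,1],[0,0,0,-0.036,0.08,0,1]]'; python3 -c "
from h import *
delta([.5806,-.1997,.0826],[180,-15,24.5])"
```

```text
time: 6.3
ee_pos: [0.5687, -0.2176, 0.1111]
eef_rot: [-179.0, -13.1, 23.4]
ft_force: [-0.3, -1.0, -1.4]
width: 0.0853
d [ 0.0119  0.0179 -0.0285] r [-0.002 -0.037  0.014] j [ 17.4  24.1   6.9 107.3 -19.7  42.1 -29.1] F [-0.3 -1.  -1.4] w 0.0853 t 6.3
```

```bash
python3 -m handwheel '[[0.006,0.008,-0.008,0,-0.012,0.005,1],[0.006,0.008,-0.01,0,-0.012,0.005,1],[0.003,0.004,-0.012,0,-0.012,0.004,1],[0.003,0.001,-0.012,0,0,0,1],[0.003,0.001,-0.012,0,0,0,1],[0.003,0.001,-0.012,0,0,0,1],[0.002,0.001,-0.008,0,0,0,1],[0,0,0,0,0,0,1]]'; python3 -c "
from h import *
delta([.5971,-.1922,.015],[180,-15,24.5]);grab('wrist','w3.png')"
```

```text
time: 7.3
ee_pos: [0.5934, -0.1909, 0.0304]
eef_rot: [-179.7, -15.4, 24.5]
ft_force: [-0.1, 0.2, 0.0]
width: 0.085
d [ 0.0037 -0.0013 -0.0154] r [-0.007  0.004 -0.001] j [ 18.4  30.6   2.  111.3 -24.8  29.5 -24.7] F [-0.1  0.2  0. ] w 0.085 t 7.3
```

View pics/w3.png

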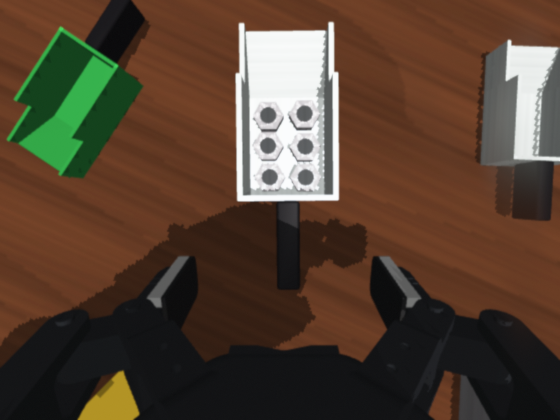

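Handle at (288,202–288), centred between the fingers, with the nuts all seated. I'll descend and grip.

```bash
python3 -m handwheel '[[0.002,-0.001,-0.008,0,0,0,1],[0.002,0,-0.007,0,0,0,1],[0,0,0,0,0,0,0],[0,0,0,0,0,0,0],[0,0,0,0,0,0,0],[0,0,0,0,0,0,0],[0,0,0,0,0,0,0],[0,0,0,0,0,0,0]]' 90; python3 -c "
from h import *
delta([.5971,-.1922,.015],[180,-15,24.5]);grab('wrist','w4.png')"
```

```text
time: 8.35
ee_pos: [0.5988, -0.1925, 0.0163]
eef_rot: [-179.8, -15.5, 24.5]
ft_force: [0.2, -0.3, -0.1]
width: 0.0
d [-0.0017  0.0003 -0.0013] r [-0.006  0.006 -0.001] j [ 18.9  32.2   1.3 111.1 -25.3  28.  -24. ] F [ 0.2 -0.3 -0.1] w 0.0 t 8.35
```

View pics/w4.png

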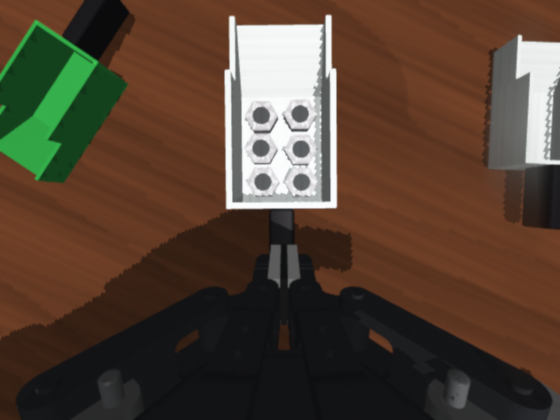

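```bash
python3 - <<'E'
from h import *
s,f=grab('wrist','w5.png'); print(s['width'],s['ee_pos'])
Mi=np.linalg.inv(f['T_tool_cam'])
def pj(p):
    c=(Mi@np.r_[p,1])[:3]; return (f['cx']+f['fx']*c[0]/-c[2], f['cy']-f['fy']*c[1]/-c[2])
for n,p in dict(tcp=(0,0,0),tipfront=(.011,0,0),G=(0,0,-.0187),Gfront=(.011,0,-.0187),gf=(.011,.007,-.019),gf2=(.011,-.007,-.019)).items(): print(n,np.round(pj(p),1))
W=np.linalg.inv(toolT(s))
pan=lambda x,y,z:np.array([.5927,-.1942,0])+np.r_[Rn.from_euler('z',24.5,degrees=True).as_matrix()[:2,:2]@[x+.064,y],z]
for p in [(-.09,.007,.045),(-.09,-.007,.045),(-.036,.007,.045),(-.036,-.007,.045),(-.036,.03,.045),(-.036,-.03,.045)]: print(p,np.round(pj((W@np.r_[pan(*p),1])[:3]),1))
im=cv2.imread('pics/w5.png')[190:320,210:360];cv2.imwrite('pics/w5c.png',cv2.resize(im,None,fx=5,fy=5,interpolation=cv2.INTER_CUBIC))
E
```

```text
0.00035136872801129834 [ 0.59879065 -0.19251062  0.01624835]
tcp [285.  236.9]
tipfront [285.  220.8]
G [285.2 249.2]
Gfront [285.2 231.6]
gf [297.4 231.7]
gf2 [272.9 231.8]
(-0.09, 0.007, 0.045) [270.6 301.9]
(-0.09, -0.007, 0.045) [296.1 302. ]
(-0.036, 0.007, 0.045) [270.5 203.5]
(-0.036, -0.007, 0.045) [296.2 203.5]
(-0.036, 0.03, 0.045) [228.3 203.5]
(-0.036, -0.03, 0.045) [338.4 203.5]
```

View pics/w5c.png

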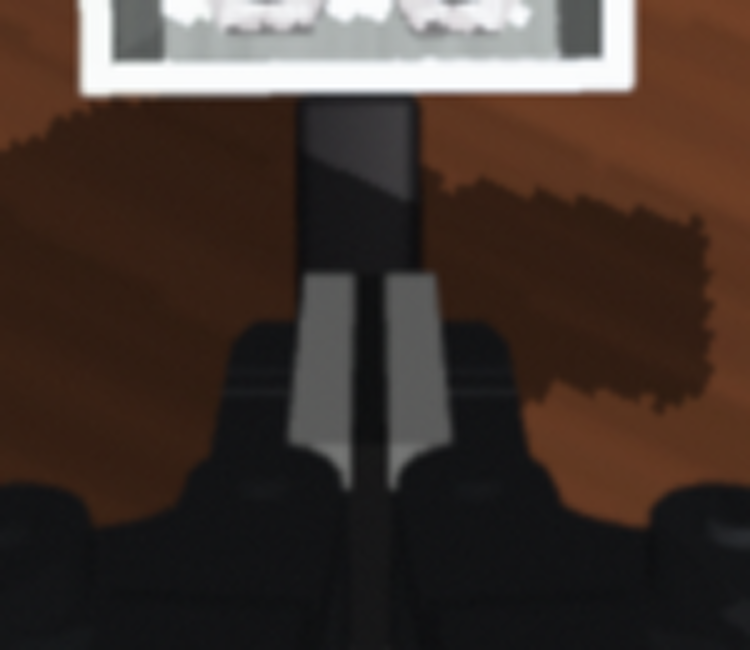

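```bash
python3 - <<'E'
from h import *
s,f=grab('scene','s6.png')
W=np.linalg.inv(f['cam_to_world'])
def pj(p):
    c=(W@np.r_[p,1])[:3]; return np.round((f['cx']+f['fx']*c[0]/-c[2], f['cy']-f['fy']*c[1]/-c[2]),1)
x=s['ee_pos'];R=toolT(s)[:3,:3]
for z in (0,-.0187,-.035,-.073): print(z,pj(x+R@[0,0,z]))
im=cv2.imread('pics/s6.png')[150:310,130:270];cv2.imwrite('pics/s6c.png',cv2.resize(im,None,fx=3.7,fy=3.7,interpolation=cv2.INTER_CUBIC))
print(s['width'])
E
```

```text
0 [195.6 253.7]
-0.0187 [194.3 246.9]
-0.035 [193.1 240.8]
-0.073 [190.3 226.5]
0.00014394764607648448
```

View pics/s6c.png

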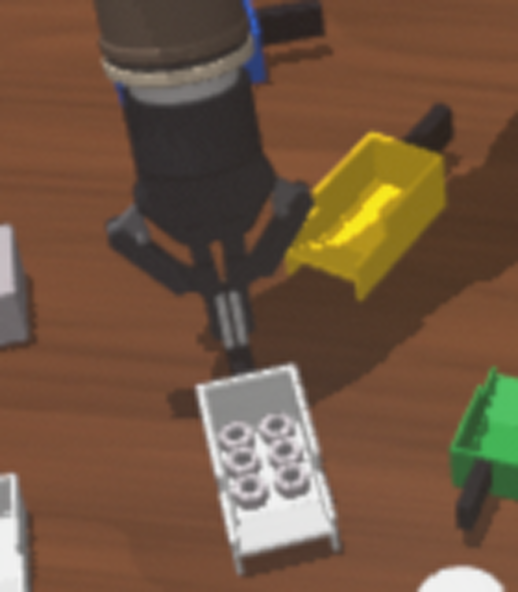

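Two views show the fingertips ending about 33 mm short of the reported TCP: wrist tip at v≈244 against a predicted 221, scene tip at (193.5,243) against (195.6,254). So the jaws closed just above the handle. I'll reopen, go about 27 mm deeper and check.

```bash
python3 -m handwheel '[[0,0,0,0,0,0,1],[0,0,0,0,0,0,1],[0,0,0,0,0,0,1],[0,0,0,0,0,0,1],[0.001,0.001,-0.008,0,0,0,1],[0.001,0.001,-0.008,0,0,0,1],[0.001,0.001,-0.008,0,0,0,1],[0,0,0,0,0,0,1]]'; python3 - <<'E'
from h import *
delta([.6035,-.189,-.01],[180,-15,24.5]); s,f=grab('scene','s7.png')
im=cv2.imread('pics/s7.png')[150:310,130:270];cv2.imwrite('pics/s7c.png',cv2.resize(im,None,fx=3.7,fy=3.7,interpolation=cv2.INTER_CUBIC))
E
```

```text
time: 9.5
ee_pos: [0.6015, -0.189, -0.0102]
eef_rot: [-179.8, -15.4, 24.5]
ft_force: [1.0, -0.7, 0.1]
width: 0.0852
d [ 0.002  -0.      0.0002] r [-0.006  0.005 -0.001] j [ 19.4  34.7  -0.  111.6 -26.3  24.9 -23. ] F [ 1.  -0.7  0.1] w 0.0852 t 9.5
```

View pics/s7c.png

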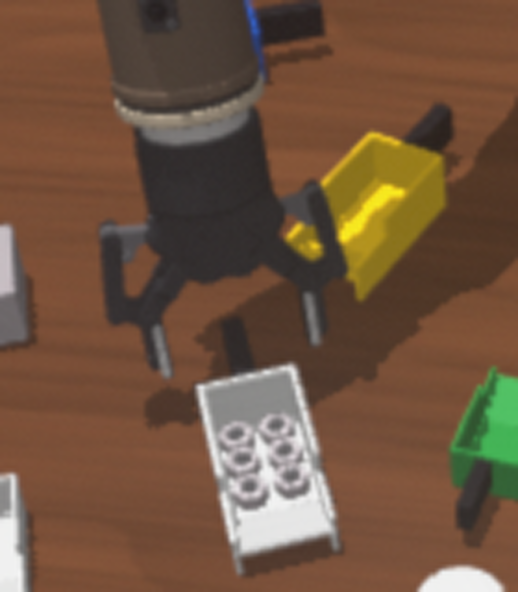

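TCP now reads -10 mm with no contact force, so the offset is confirmed. Fingers straddle the handle; I'll close.

```bash
python3 -m handwheel '[[0.001,0,0,0,0,0,0],[0,0,0,0,0,0,0],[0,0,0,0,0,0,0],[0,0,0,0,0,0,0],[0,0,0,0,0,0,0],[0,0,0,0,0,0,0],[0,0,0,0,0,0,0],[0,0,0,0,0,0,0]]' 90; python3 - <<'E'
from h import *
delta([.6035,-.189,-.01],[180,-15,24.5]); s,f=grab('scene','s8.png')
im=cv2.imread('pics/s8.png')[150:310,130:270];cv2.imwrite('pics/s8c.png',cv2.resize(im,None,fx=3.7,fy=3.7,interpolation=cv2.INTER_CUBIC))
E
```

```text
time: 10.55
ee_pos: [0.6034, -0.1894, -0.0088]
eef_rot: [-179.9, -15.5, 24.5]
ft_force: [-0.8, 0.2, 1.3]
width: 0.0121
d [ 0.0001  0.0004 -0.0012] r [-0.006  0.007 -0.001] j [ 19.3  34.6   0.  111.4 -26.3  25.  -23.1] F [-0.8  0.2  1.3] w 0.0121 t 10.55
```

View pics/s8c.png

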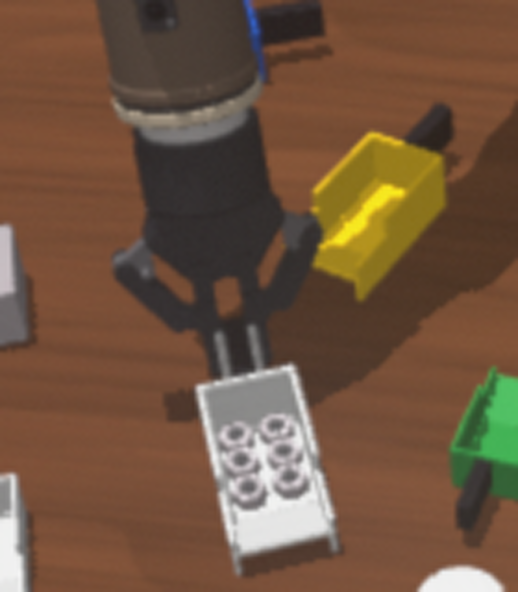

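```bash
cat > plan.py <<'E'
from fit import *
Y=24.5
def panT(o,yaw,pit):
    M=np.eye(4);M[:3,:3]=Rn.from_euler('xyz',[0,pit,yaw],degrees=True).as_matrix();M[:3,3]=o;return M
Rz=Rn.from_euler('z',Y,degrees=True).as_matrix()
P0=panT(np.array([.5927,-.1942,0])-Rz@[-.064,0,0],Y,0)
T0=np.eye(4);T0[:3,:3]=Rn.from_euler('xyz',[-179.9,-15.5,24.5],degrees=True).as_matrix();T0[:3,3]=[.6034,-.1894,-.0088]
PT=np.linalg.inv(P0)@T0   # tool in pan
def lipPose(lip,yaw,pit):
    M=panT([0,0,0],yaw,pit); M[:3,3]=np.array(lip)-M[:3,:3]@[.077,0,.02]; X=M@PT
    return X[:3,3],Rn.from_matrix(X[:3,:3]).as_euler('xyz',degrees=True)
E
python3 - <<'E'
from plan import *
C=np.array([.632,.198]);rng=np.random.default_rng(1)
print(P0[:3,3])
for yaw in (80,95,110,125,140):
  d=np.array([np.cos(np.radians(yaw)),np.sin(np.radians(yaw)),0])
  q=np.array([-48,33,6,95,56,79,-37.])
  for pit in (0,40,75):
    lip=np.r_[C,.155+(.02 if pit==0 else 0)]-.025*d
    x,e=lipPose(lip,yaw,pit)
    b=(-1,)
    for i in range(6):
        qq,er=IK(x,e,q if i==0 else rng.uniform(lo,hi),w=.02,m=3)
        m=np.min(np.minimum(qq-lo,hi-qq))
        if er<.02 and m>b[0]: b=(m,qq.round())
    print(yaw,pit,x.round(3),e.round(),b)
E
```

```text
[ 0.65093752 -0.16765963  0.        ]
80 0 [0.605 0.046 0.146] [-180.  -16.   80.] (np.float64(46.47475843400025), array([  7.,  26., -10.,  99., -14.,  53.,  -4.]))
80 40 [0.607 0.058 0.216] [-180.   25.   80.] (np.float64(34.7673827270566), array([-23.,  30.,   0.,  85.,  21.,  80., -39.]))
80 75 [0.617 0.113 0.272] [-180.   59.   80.] (np.float64(7.765269400735818), array([-45.,  48.,  18.,  66.,  32., 107., -39.]))
95 0 [0.646 0.044 0.146] [-180.  -16.   95.] (np.float64(52.76069404980361), array([  8.,  32., -12.,  88., -10.,  62.,   8.]))
95 40 [0.644 0.056 0.216] [-180.   25.   95.] (np.float64(39.865020454173376), array([-22.,  30.,  -2.,  85.,  25.,  75., -27.]))
95 75 [0.64  0.112 0.272] [-180.   60.   95.] (np.float64(19.985648799371873), array([-47.,  42.,  15.,  77.,  40.,  95., -37.]))
110 0 [0.685 0.053 0.146] [-180.  -16.  110.] (np.float64(43.49681505315323), array([  7.,  38., -14.,  76.,  -7.,  71.,  18.]))
110 40 [0.681 0.064 0.216] [-180.   24.  110.] (np.float64(45.33153663690712), array([-20.,  29.,  -4.,  86.,  29.,  69., -15.]))
110 75 [0.662 0.117 0.272] [-1
[... 180 characters left out ...]
ray([  4.,  44., -14.,  63.,  -4.,  81.,  29.]))
125 40 [0.714 0.081 0.216] [-180.   24.  125.] (np.float64(50.928129157251384), array([-18.,  29.,  -8.,  86.,  31.,  64.,  -3.]))
125 75 [0.682 0.127 0.272] [-180.   59.  125.] (np.float64(40.35770821939802), array([-44.,  31.,   3.,  99.,  61.,  74., -38.]))
140 0 [0.75  0.099 0.146] [-180.  -16.  140.] (np.float64(24.152961447038308), array([ -1.,  51., -13.,  50.,  -2.,  91.,  40.]))
140 40 [0.741 0.106 0.216] [-180.   24.  140.] (np.float64(51.65861046421789), array([-15.,  29., -11.,  86.,  33.,  58.,   9.]))
140 75 [0.698 0.143 0.272] [-180.   59.  140.] (np.float64(38.150202150623926), array([-38.,  27.,  -5., 109.,  74.,  66., -40.]))
```

```bash
python3 -m handwheel '[[0,0,0.008,0,0,0,0],[0,0,0.012,0,0,0,0],[0,0,0.02,0,0,0,0],[0,0,0.025,0,0,0,0],[0,0,0.03,0,0,0,0],[0,0,0.03,0,0,0,0],[-0.005,0,0.03,0,0,0,0],[-0.01,0,0.03,0,0,0,0]]'; python3 - <<'E'
from h import *
delta([.6034,-.1894,.19],[-179.9,-15.5,24.5]); s,f=grab('wrist','w9.png')
E
```

```text
time: 11.6
ee_pos: [0.5837, -0.1881, 0.1827]
eef_rot: [-179.6, -15.2, 24.4]
ft_force: [-0.1, 0.1, -3.0]
width: 0.0122
d [ 0.0197 -0.0013  0.0073] r [-0.002 -0.007 -0.   ] j [ 13.7  18.8   8.1 104.4 -18.5  48.  -33.1] F [-0.1  0.1 -3. ] w 0.0122 t 11.6
```

View pics/w9.png

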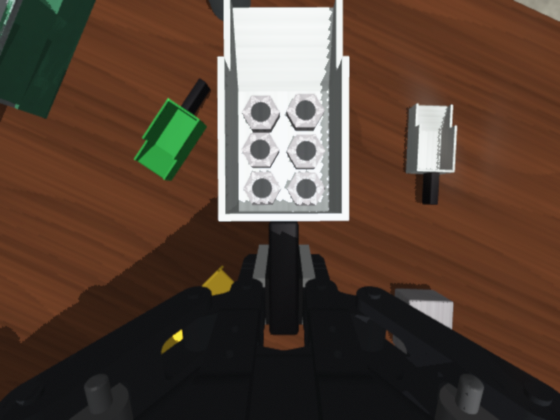

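```bash
python3 - <<'E'
from plan import *
from h import delta
yaw=100;C=np.array([.632,.198]);d=np.array([np.cos(np.radians(yaw)),np.sin(np.radians(yaw)),0])
x,e=lipPose(np.r_[C,.205]-.025*d,yaw,0); print(x,e); delta(x,e)
px=None
for p,z in zip(range(0,81,5),[.205,.2,.195,.19,.185,.18,.175,.17,.165]+[.16]*8):
    x,e=lipPose(np.r_[C,z]-.025*d,yaw,p)
    if px is not None: print(p,x.round(4),e.round(1),(x-px).round(4))
    px=x
print(np.radians(5)*np.array([-np.sin(np.radians(yaw)),np.cos(np.radians(yaw)),0]))
E
```

```text
[0.65885755 0.04608292 0.1762    ] [-179.9  -15.5  100. ]
d [ 0.0745  0.2353 -0.011 ] r [ 1.000e-03 -2.000e-03  1.318e+00] j [ 13.7  18.4   8.1 104.2 -18.4  48.2 -33.1] F [-0.5 -0.8  0.5] w 0.012 t 11.65
5 [0.6592 0.0441 0.1826] [-179.9  -10.5  100. ] [ 0.0004 -0.002   0.0064]
10 [0.6594 0.0431 0.1891] [-179.9   -5.5  100. ] [ 0.0002 -0.001   0.0065]
15 [0.6594 0.0431 0.1956] [-179.9   -0.5  100. ] [ 0.     -0.      0.0066]
20 [0.6592 0.0441 0.2022] [-179.9    4.5  100. ] [-0.0002  0.001   0.0065]
25 [0.6589 0.046  0.2085] [-179.9    9.5  100. ] [-0.0003  0.002   0.0064]
30 [0.6584 0.049  0.2147] [-179.9   14.5  100. ] [-0.0005  0.0029  0.0062]
35 [0.6577 0.0528 0.2206] [-179.9   19.5  100. ] [-0.0007  0.0039  0.0059]
40 [0.6568 0.0576 0.226 ] [-179.9   24.5  100. ] [-0.0008  0.0048  0.0055]
45 [0.6558 0.0633 0.231 ] [-179.9   29.5  100. ] [-0.001   0.0057  0.005 ]
50 [0.6547 0.0698 0.2405] [-179.9   34.5  100. ] [-0.0011  0.0065  0.0095]
55 [0.6534 0.0771 0.2494] [-179.9   39.5  100. ] [-0.0013  0.0073  0.0089]
60 [0.652  0.0852 0.2576] [-179.9   44.5  100. ] [-0.0014  0.008   0.0082]
65 [0.6504 0.0939 0.265 ] [-179.9   49.5  100. ] [-0.0015  0.0087  0.0074]
70 [0.6488 0.1032 0.2716] [-179.9   54.5  100. ] [-0.0016  0.0093  0.0066]
75 [0.6471 0.113  0.2774] [-179.9   59.5  100. ] [-0.0017  0.0098  0.0058]
80 [0.6452 0.1234 0.2823] [-179.9   64.5  100. ] [-0.0018  0.0103  0.0049]
[-0.08594069 -0.01515366  0.        ]
```

```bash
python3 -m handwheel '[[0.002,0.007,0,0,0,0.04,0],[0.004,0.014,0,0,0,0.08,0],[0.006,0.018,0,0,0,0.1,0],[0.006,0.018,0,0,0,0.1,0],[0.006,0.018,0,0,0,0.1,0],[0.006,0.018,0,0,0,0.1,0],[0.006,0.018,0,0,0,0.1,0],[0.006,0.018,0,0,0,0.1,0]]'; python3 -m handwheel '[[0.006,0.018,0,0,0,0.1,0],[0.006,0.018,0,0,0,0.1,0],[0.006,0.018,0,0,0,0.1,0],[0.005,0.018,0,0,0,0.1,0],[0.004,0.015,0,0,0,0.08,0],[0.003,0.01,0,0,0,0.05,0],[0.001,0.005,0,0,0,0.03,0],[0,0,0,0,0,0,0]]';python3 - <<'E'
from plan import *
from h import *
yaw=100;C=np.array([.632,.198]);d=np.array([np.cos(np.radians(yaw)),np.sin(np.radians(yaw)),0])
x,e=lipPose(np.r_[C,.205]-.025*d,yaw,0); delta(x,e);grab('scene','s10.png')
E
```

```text
time: 12.65
ee_pos: [0.6237, -0.0531, 0.1828]
eef_rot: [-179.4, -15.3, 67.6]
ft_force: [-0.1, -0.8, -1.9]
width: 0.0121
time: 13.65
ee_pos: [0.6529, 0.057, 0.1752]
eef_rot: [-178.8, -15.5, 101.5]
ft_force: [-0.2, -0.8, -3.3]
width: 0.0118
d [ 0.006  -0.0109  0.001 ] r [ 0.003 -0.019 -0.031] j [  6.4  32.7 -11.4  82.7  -9.7  68.8  12.1] F [-0.2 -0.8 -3.3] w 0.0118 t 13.65
```

View pics/s10.png

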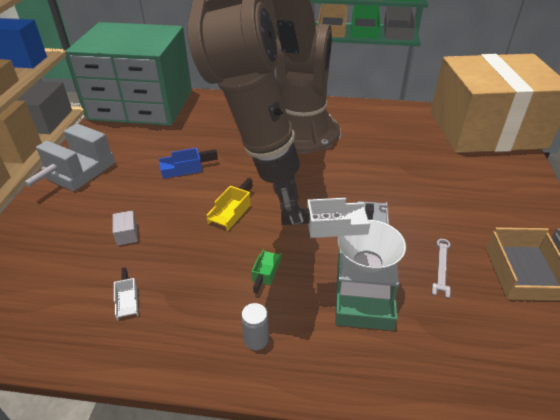

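```bash
python3 - <<'E'
from plan import *
from h import *
def cr(a,b,k,x0,y0): return a
s,ft=grab('top','t10.png'); im=cv2.imread('pics/t10.png')
f2=S
X=toolT(s)@np.linalg.inv(PT)
for f,n in ((S,'scene'),(ft,'top')):
    W=np.linalg.inv(f['cam_to_world'])
    for p in [(.077,.03,.02),(.077,-.03,.02),(-.036,.03,.045),(-.036,-.03,.045)]:
        w=X@np.r_[p,1];c=(W@w)[:3]; print(n,p,w[:3].round(3),np.round((f['cx']+f['fx']*c[0]/-c[2], f['cy']-f['fy']*c[1]/-c[2]),1))
c=im[110:230,150:320];cv2.imwrite('pics/t10c.png',cv2.resize(c,None,fx=4.5,fy=4.5,interpolation=cv2.INTER_CUBIC))
c=cv2.imread('pics/s10.png')[170:300,270:430];cv2.imwrite('pics/s10c.png',cv2.resize(c,None,fx=4.5,fy=4.5,interpolation=cv2.INTER_CUBIC))
E
```

```text
scene (0.077, 0.03, 0.02) [0.598 0.177 0.205] [363.8 205.5]
scene (0.077, -0.03, 0.02) [0.656 0.189 0.203] [370.3 226.5]
scene (-0.036, 0.03, 0.045) [0.621 0.066 0.23 ] [308.2 199. ]
scene (-0.036, -0.03, 0.045) [0.68  0.079 0.228] [312.1 220.2]
top (0.077, 0.03, 0.02) [0.598 0.177 0.205] [200.9 164.2]
top (0.077, -0.03, 0.02) [0.656 0.189 0.203] [197.2 140.9]
top (-0.036, 0.03, 0.045) [0.621 0.066 0.23 ] [246.4 152.9]
top (-0.036, -0.03, 0.045) [0.68  0.079 0.228] [242.2 129.3]
```

View pics/t10c.png

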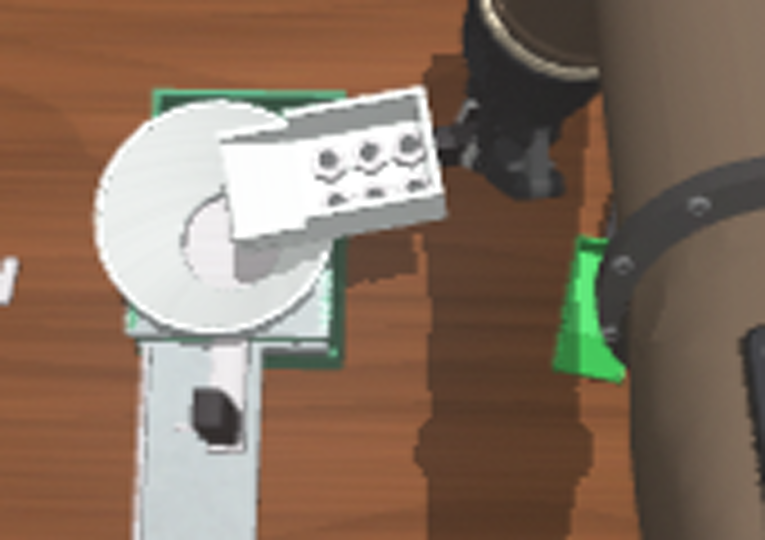

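View pics/s10c.png

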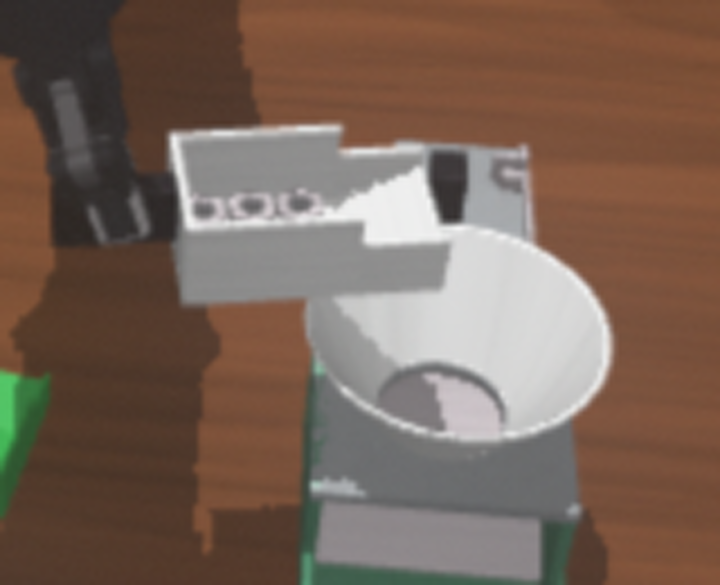

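Pan lip corners in the top view are at (199,141) and (202.5,163), within about 4 mm of the model. I'll pour slowly about the lip.

```bash
python3 -m handwheel '[[0.002,-0.005,0.006,-0.086,-0.015,0,0],[0.002,-0.004,0.006,-0.086,-0.015,-0.01,0],[0.001,-0.002,0.007,-0.086,-0.015,-0.01,0],[0,0,0.006,-0.086,-0.015,-0.01,0],[0,0.002,0.006,-0.086,-0.015,0,0],[0,0.003,0.006,-0.086,-0.015,0,0],[-0.001,0.004,0.006,-0.086,-0.015,0,0],[-0.001,0.005,0.005,-0.086,-0.015,0,0]]';python3 - <<'E'
from plan import *
from h import *
yaw=100;C=np.array([.632,.198]);d=np.array([np.cos(np.radians(yaw)),np.sin(np.radians(yaw)),0])
x,e=lipPose(np.r_[C,.165]-.025*d,yaw,40); delta(x,e);print(toolT(manip.read_state())@np.linalg.inv(PT)@[.077,0,.02,1])
grab('scene','s11.png')
E
```

```text
time: 14.75
ee_pos: [0.6554, 0.0475, 0.2276]
eef_rot: [-179.5, 25.8, 98.0]
ft_force: [0.8, 1.2, -3.6]
width: 0.0121
d [ 0.0014  0.0101 -0.0016] r [ 0.023 -0.003  0.038] j [-25.   29.7   2.   83.6  24.5  75.7 -23.3] F [ 0.8  1.2 -3.6] w 0.0121 t 14.75
[0.63914026 0.16249598 0.16393744 1.        ]
```

View pics/s11.png

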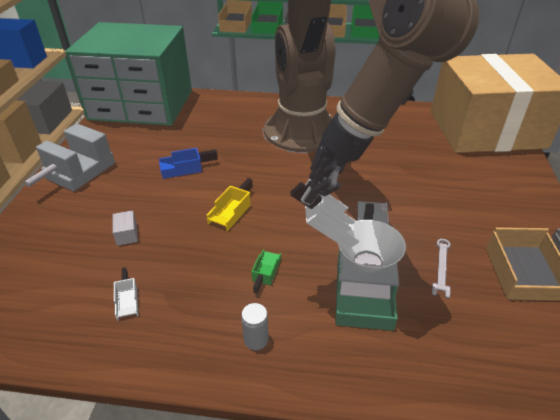

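```bash
python3 -m handwheel '[[0,0.007,0.007,-0.075,-0.013,0.015,0],[0,0.007,0.007,-0.075,-0.013,0.01,0],[-0.001,0.007,0.007,-0.075,-0.013,0.01,0],[-0.001,0.008,0.007,-0.075,-0.013,0,0],[-0.001,0.008,0.006,-0.075,-0.013,0,0],[-0.001,0.009,0.006,-0.075,-0.013,0,0],[-0.001,0.009,0.005,-0.075,-0.013,0,0],[-0.001,0.009,0.005,-0.075,-0.013,0,0]]';python3 - <<'E'
from plan import *
from h import *
yaw=100;C=np.array([.632,.198]);d=np.array([np.cos(np.radians(yaw)),np.sin(np.radians(yaw)),0])
x,e=lipPose(np.r_[C,.16]-.025*d,yaw,78); delta(x,e);print(toolT(manip.read_state())@np.linalg.inv(PT)@[.077,0,.02,1])
grab('scene','s12.png')
c=cv2.imread('pics/s12.png')[150:320,270:450];cv2.imwrite('pics/s12c.png',cv2.resize(c,None,fx=3.5,fy=3.5,interpolation=cv2.INTER_CUBIC))
E
```

```text
time: 15.8
ee_pos: [0.648, 0.111, 0.2791]
eef_rot: [-179.8, 60.8, 99.3]
ft_force: [0.5, 0.7, -1.7]
width: 0.012
d [-0.002   0.0082  0.0014] r [-0.03  -0.006  0.013] j [-46.7  42.2   9.1  78.2  44.2  96.  -39.1] F [ 0.5  0.7 -1.7] w 0.012 t 15.8
[0.63838938 0.16887145 0.160336   1.        ]
```

View pics/s12c.png

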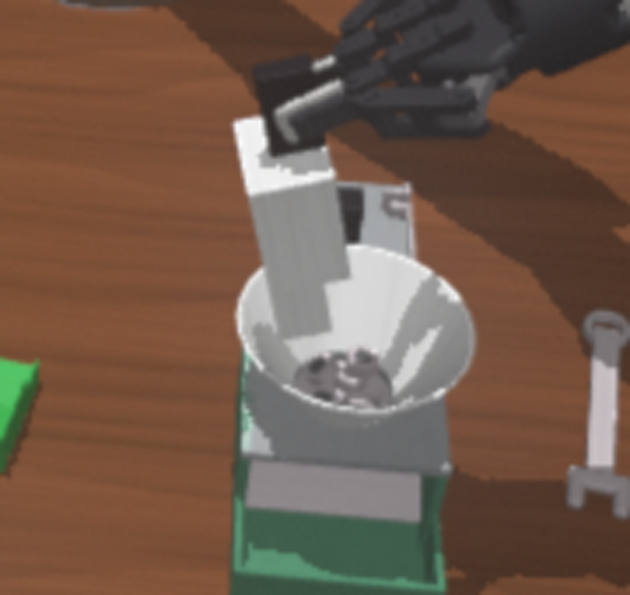

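Nuts lie at the funnel outlet (crop 345,380), and the wrist force has dropped to the weight of the empty pan (1.7 N). I'll tip slightly more and wait, then right the pan.

```bash
python3 -m handwheel '[[0,0.006,0.004,-0.06,-0.01,0,0],[0,0,0,0,0,0,0],[0,0,0,0,0,0,0],[0,-0.01,0.015,0.05,0.01,0,0],[0,-0.015,0.01,0.13,0.023,0,0],[0,-0.015,0.008,0.14,0.025,0,0],[0,-0.015,0.005,0.14,0.025,0,0],[0,-0.015,0.003,0.14,0.025,0,0]]'; python3 -m handwheel '[[0,-0.015,0,0.14,0.025,0,0],[0,-0.015,0,0.14,0.025,0,0],[0,-0.015,0,0.14,0.025,0,0],[0,-0.015,0,0.14,0.025,0,0],[0,-0.015,0,0.14,0.025,0,0],[0,-0.015,0,0.12,0.02,0,0],[0,-0.01,0,0.06,0.01,0,0],[0,0,0,0,0,0,0]]';python3 - <<'E'
from plan import *
from h import *
delta([.6034,-.1894,-.0088],[-179.9,-15.5,24.5])
grab('wrist','w13.png');grab('top','t13.png')
c=cv2.imread('pics/t13.png')[110:260,140:320];cv2.imwrite('pics/t13c.png',cv2.resize(c,None,fx=4,fy=4,interpolation=cv2.INTER_CUBIC))
E
```

```text
time: 16.85
ee_pos: [0.6471, 0.0472, 0.323]
eef_rot: [-179.3, 28.3, 100.2]
ft_force: [0.5, -0.2, -3.1]
width: 0.012
time: 17.85
ee_pos: [0.646, -0.0746, 0.3345]
eef_rot: [179.5, -24.1, 98.8]
ft_force: [0.2, 0.4, -1.4]
width: 0.0123
d [-0.0426 -0.1148 -0.3433] r [-0.137  0.085 -1.291] j [ 16.2  30.4  -1.9  66.7 -21.3  92.2  24.2] F [ 0.2  0.4 -1.4] w 0.0123 t 17.85
```

View pics/w13.png

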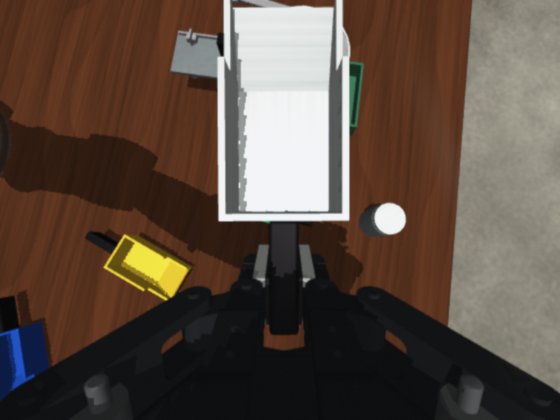

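View pics/t13c.png

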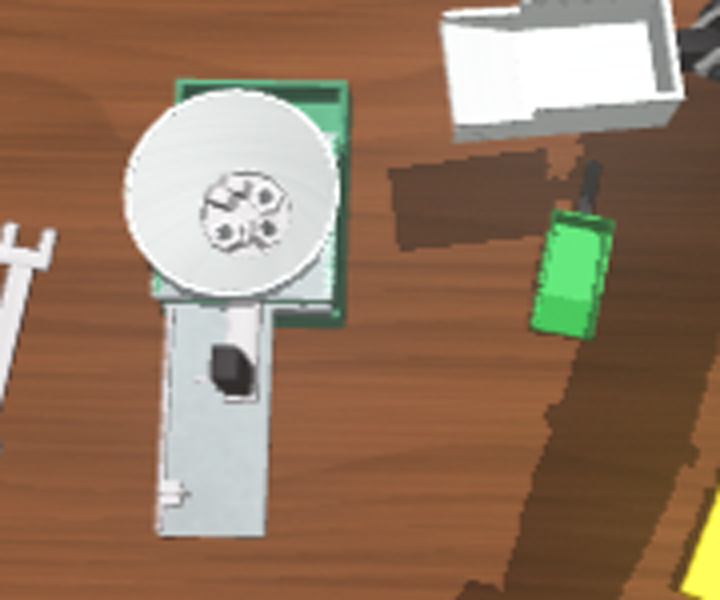

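Pan is empty and the nuts sit in the outlet. I'll take the pan back to its original spot.

```bash
python3 -m handwheel '[[-0.004,-0.012,-0.014,-0.015,0.01,-0.15,0],[-0.005,-0.014,-0.015,-0.015,0.01,-0.15,0],[-0.005,-0.014,-0.015,-0.015,0.01,-0.15,0],[-0.005,-0.014,-0.015,-0.015,0.01,-0.15,0],[-0.005,-0.014,-0.015,-0.015,0.01,-0.15,0],[-0.005,-0.014,-0.015,-0.015,0.01,-0.15,0],[-0.005,-0.014,-0.015,-0.015,0.01,-0.15,0],[-0.005,-0.014,-0.015,-0.015,0.01,-0.14,0]]';python3 - <<'E'
from plan import *
from h import *
delta([.6034,-.1894,-.0088],[-179.9,-15.5,24.5])
E
```

```text
time: 18.95
ee_pos: [0.6089, -0.1634, 0.223]
eef_rot: [179.6, -16.4, 30.4]
ft_force: [0.2, -0.1, -2.1]
width: 0.012
d [-0.0055 -0.026  -0.2318] r [-0.001  0.018 -0.1  ] j [  7.8  17.9  12.9 100.1 -20.4  53.1 -28.9] F [ 0.2 -0.1 -2.1] w 0.012 t 18.95
```

```bash
python3 -m handwheel '[[-0.001,-0.005,-0.026,0,0.003,-0.02,0],[-0.001,-0.005,-0.028,0,0.003,-0.02,0],[-0.001,-0.004,-0.028,0,0.003,-0.02,0],[-0.001,-0.004,-0.028,0,0.003,-0.015,0],[-0.001,-0.003,-0.026,0,0.003,-0.01,0],[0,-0.002,-0.022,0,0,0,0],[0,0,-0.018,0,0,0,0],[0,0,-0.01,0,0,0,0]]';python3 - <<'E'
from h import *
delta([.6034,-.1894,-.0088],[-179.9,-15.5,24.5])
E
```

```text
time: 19.95
ee_pos: [0.6096, -0.1641, 0.042]
eef_rot: [179.5, -16.5, 27.3]
ft_force: [0.4, -1.0, -1.3]
width: 0.0123
d [-0.0062 -0.0253 -0.0508] r [ 0.001  0.019 -0.045] j [ 12.3  29.8   6.7 111.3 -29.9  30.2 -20.1] F [ 0.4 -1.  -1.3] w 0.0123 t 19.95
```

```bash
python3 -m handwheel '[[-0.003,-0.01,-0.01,0,0.012,-0.01,0],[-0.002,-0.01,-0.01,0,0.01,-0.01,0],[0,-0.006,-0.01,0,0.005,-0.01,0],[0,0,-0.01,0,0,0,0],[0,0,-0.006,0,0,0,0],[0,0,-0.003,0,0,0,0],[0,0,-0.001,0,0,0,0],[0,0,0,0,0,0,0]]';python3 - <<'E'
from h import *
delta([.6034,-.1894,-.0088],[-179.9,-15.5,24.5])
E
```

```text
time: 20.95
ee_pos: [0.606, -0.1909, -0.0085]
eef_rot: [-179.9, -15.2, 25.4]
ft_force: [0.2, -0.1, -0.5]
width: 0.0122
d [-0.0026  0.0015 -0.0003] r [ 0.002 -0.006 -0.015] j [ 15.6  35.    5.3 110.9 -31.7  27.  -17.4] F [ 0.2 -0.1 -0.5] w 0.0122 t 20.95
```

The force shows the pan resting on the bench. I'll open and back off.

```bash
python3 -m handwheel '[[0,0,-0.001,0,0,0,0],[0,0,0,0,0,0,0.3],[0,0,0,0,0,0,1],[0,0,0,0,0,0,1],[0,0,0,0,0,0,1],[0,0,0,0,0,0,1],[-0.003,-0.001,0.012,0,0,0,1],[-0.005,-0.002,0.02,0,0,0,1]]';python3 -m handwheel '[[-0.007,-0.003,0.03,0,0,0,1],[-0.007,-0.003,0.03,0,0,0,1],[-0.007,0.01,0.03,-0.02,0.04,0.05,1],[-0.007,0.03,0.02,-0.02,0.04,0.08,1],[-0.007,0.04,0.02,-0.02,0.04,0.08,1],[-0.007,0.05,0.01,-0.02,0.04,0.08,1],[-0.007,0.05,0,-0.02,0.03,0.08,1],[-0.007,0.05,0,0,0,0.08,1]]';python3 - <<'E'
from h import *
delta([.52,.195,.2],[180,0,90])
grab('scene','s14.png')
E
```

```text
time: 21.95
ee_pos: [0.5979, -0.1931, 0.0234]
eef_rot: [-179.8, -15.2, 25.4]
ft_force: [0.2, -0.4, 0.0]
width: 0.0851
time: 22.95
ee_pos: [0.5388, 0.0285, 0.1773]
eef_rot: [-178.9, -2.8, 51.0]
ft_force: [1.0, 0.6, -0.0]
width: 0.0854
d [-0.0188  0.1665  0.0227] r [-0.054 -0.002  0.68 ] j [-13.9  17.4   9.3 105.2  -6.7  56.7 -40.4] F [ 1.   0.6 -0. ] w 0.0854 t 22.95
```

View pics/s14.png

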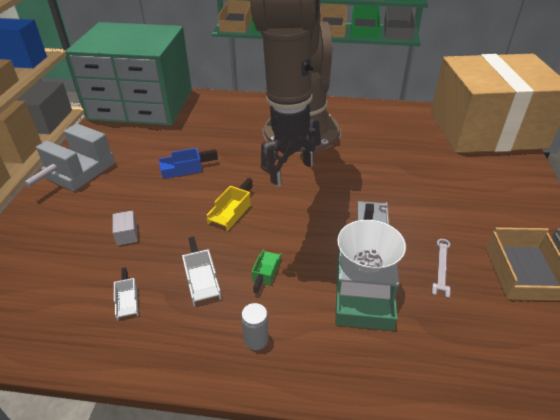

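Pan stands upright and empty at scene (201,275), released. Next I'll go above the gate grip with the tool turned so the wrist camera faces the mark.

```bash
python3 -m handwheel '[[-0.002,0.016,0.006,0,0,0.165,1],[-0.002,0.016,0.006,-0.01,0.01,0.165,1],[-0.002,0.016,0.006,-0.01,0.01,0.165,1],[-0.002,0.016,0.006,-0.01,0.01,0.165,1],[-0.002,0.016,0.006,0,0,0.165,1],[-0.002,0.016,0.006,0,0,0.165,1],[-0.002,0.016,0.006,0,0,0.165,1],[-0.002,0.016,0.006,0,0,0.165,1]]';python3 -m handwheel '[[-0.002,0.015,0,0,0,0.165,1],[-0.002,0.014,0,0,0,0.165,1],[0,0.008,0,0,0,0.165,1],[0,0.004,0,0,0,0.165,1],[0,0,0,0,0,0.165,1],[0,0,0,0,0,0.1,1],[0,0,0,0,0,0,1],[0,0,0,0,0,0,1]]';python3 - <<'E'
from h import *
delta([.52,.195,.2],[180,0,181])
s,f=grab('wrist','w15.png');pickle.dump((s,f),open('w15.pkl','wb'))
E
```

```text
time: 24.0
ee_pos: [0.5189, 0.1649, 0.2325]
eef_rot: [-177.6, -0.6, 129.4]
ft_force: [0.6, 0.2, 0.3]
width: 0.0855
time: 25.0
ee_pos: [0.5145, 0.2033, 0.2384]
eef_rot: [-177.5, -0.3, -176.2]
ft_force: [0.2, -0.5, -0.3]
width: 0.0853
d [ 0.0055 -0.0083 -0.0384] r [ 0.044 -0.003 -0.048] j [-14.5  18.6 -18.8  94.7   8.5  69.3  58.2] F [ 0.2 -0.5 -0.3] w 0.0853 t 25.0
```

View pics/w15.png

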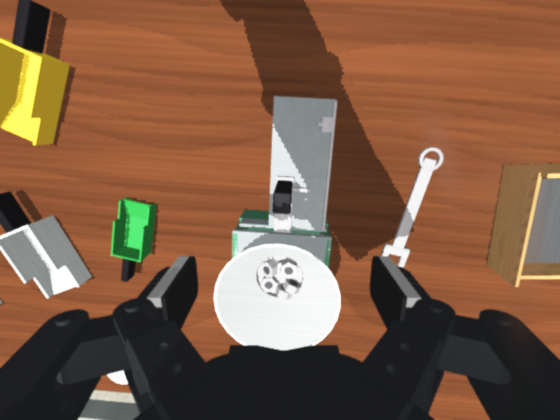

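```bash
python3 - <<'E'
import cv2
im=cv2.imread('pics/w15.png')[95:225,260:350];cv2.imwrite('pics/w15c.png',cv2.resize(im,None,fx=4.6,fy=4.6,interpolation=cv2.INTER_CUBIC))
E
```

```text
(no output)
```

View pics/w15c.png

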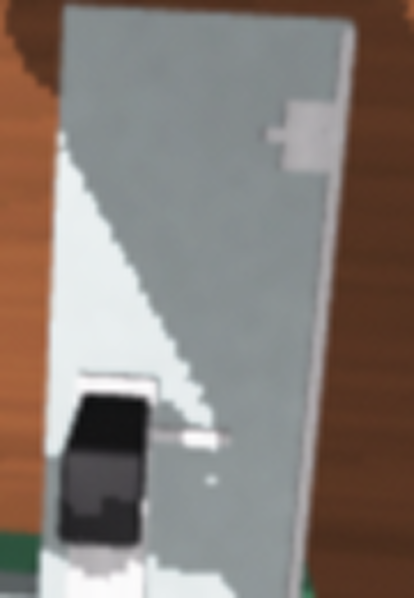

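```bash
python3 - <<'E'
from h import *
s,f=pickle.load(open('w15.pkl','rb'))
c=lambda u,v:((u+.5)/4.6-.5+260,(v+.5)/4.6-.5+95)
pt=onz(wray(s,f,*c(230,438)),.076);mk=onz(wray(s,f,*c(267,135)),.084);mk2=onz(wray(s,f,*c(267,135)),.072)
print('ptr',pt,'mark',mk,mk2)
for p in [(65,450),(145,450),(140,543),(60,540),(102,497)]: print('blk',onz(wray(s,f,*c(*p)),.140))
for p in [(62,8),(352,22)]: print('deck',onz(wray(s,f,*c(*p)),.066 if p[0]<100 else .072))
for p in [(62,8),(40,597)]: print('deckR',onz(wray(s,f,*c(*p)),.066))
E
```

```text
ptr [0.51953326 0.22825084 0.076     ] mark [0.4445297 0.229806  0.084    ] [0.44460561 0.2306181  0.072     ]
blk [0.51013405 0.19023449 0.14      ]
blk [0.50885807 0.20691859 0.14      ]
blk [0.5292266 0.2073391 0.14     ]
blk [0.52991491 0.1902784  0.14      ]
blk [0.51971452 0.19861383 0.14      ]
deck [0.41836423 0.17866957 0.066     ]
deck [0.41759847 0.24811651 0.072     ]
deckR [0.41836423 0.17866957 0.066     ]
deckR [0.57028863 0.18107505 0.066     ]
```

Measured from the wrist view:
- Block top centre (0.520, 0.198), size about 20×17 mm, as expected.
- Pointer tip (0.5195, 0.228) and mark tip (0.4445, 0.230), so the pull is about 75 mm, inside the 60–78 range.

I'll line up above the grip and descend.

```bash
python3 -m handwheel '[[0.003,-0.003,-0.02,0.015,0,-0.02,1],[0.002,-0.003,-0.02,0.015,0,-0.02,1],[0,-0.001,-0.02,0.014,0,-0.01,1],[0,0,-0.02,0,0,0,1],[0,0,-0.015,0,0,0,1],[0,0,-0.01,0,0,0,1],[0,0,0,0,0,0,1],[0,0,0,0,0,0,1]]';python3 - <<'E'
from h import *
delta([.520,.197,.07],[180,0,181])
s,f=grab('wrist','w16.png');pickle.dump((s,f),open('w16.pkl','wb'))
E
```

```text
time: 26.05
ee_pos: [0.5209, 0.1961, 0.1319]
eef_rot: [179.9, 0.0, -179.7]
ft_force: [-0.2, -0.3, -0.3]
width: 0.0851
d [-0.0009  0.0009 -0.0619] r [-0.001  0.     0.013] j [-12.9  23.6 -17.7 103.4   8.6  54.2  56. ] F [-0.2 -0.3 -0.3] w 0.0851 t 26.05
```

View pics/w16.png

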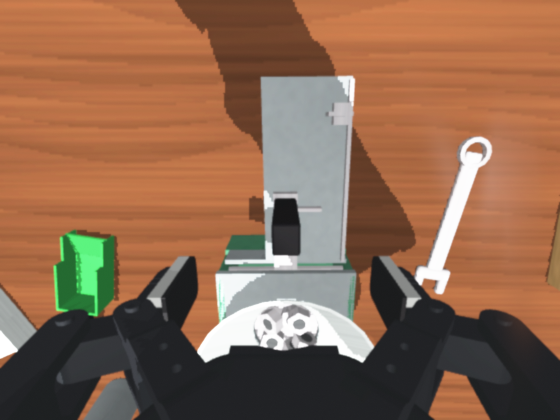

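```bash
python3 - <<'E'
from h import *
s,f=pickle.load(open('w16.pkl','rb'));s0,f0=pickle.load(open('w15.pkl','rb'))
im=cv2.imread('pics/w16.png')[70:270,255:365];cv2.imwrite('pics/w16c.png',cv2.resize(im,None,fx=3,fy=3,interpolation=cv2.INTER_CUBIC))
c=lambda u,v:((u+.5)/4.6-.5+260,(v+.5)/4.6-.5+95)
print(tri([wray(s,f,321.5,210),wray(s0,f0,*c(230,438))]),tri([wray(s,f,329,114),wray(s0,f0,*c(267,135))]))
print(onz(wray(s,f,321.5,210),.076),onz(wray(s,f,329,114),.084))
print(tri([wray(s,f,286,238),wray(s0,f0,*c(102,497))]))
E
```

```text
(array([0.51804472, 0.22771677, 0.08298256]), [np.float64(0.1), np.float64(0.1)]) (array([0.44463812, 0.22980487, 0.08447379]), [np.float64(0.1), np.float64(0.1)])
[0.52031413 0.22857569 0.076     ] [0.44474189 0.22990649 0.084     ]
(array([0.52169521, 0.1985534 , 0.13274298]), [np.float64(0.2), np.float64(0.2)])
```

View pics/w16c.png

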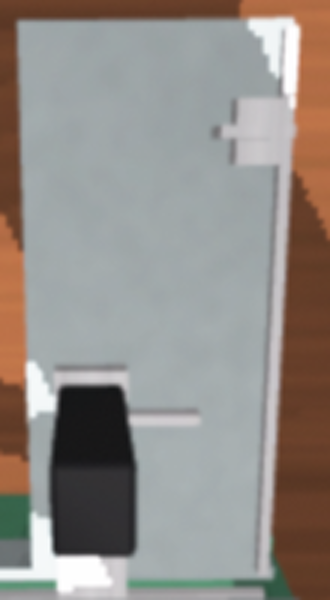

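```bash
python3 -m handwheel '[[0,0,-0.01,0,0,0.006,1],[0,0,-0.01,0,0,0.006,1],[0,0,-0.01,0,0,0,1],[0,0,-0.01,0,0,0,1],[0,0,-0.01,0,0,0,1],[0,0,-0.006,0,0,0,1],[0,0,-0.002,0,0,0,1],[0,0,0,0,0,0,1]]';python3 - <<'E'
from h import *
delta([.520,.197,.07],[180,0,181])
s,f=grab('scene','s17.png')
c=cv2.imread('pics/s17.png')[130:330,300:440];cv2.imwrite('pics/s17c.png',cv2.resize(c,None,fx=3,fy=3,interpolation=cv2.INTER_CUBIC))
E
```

```text
time: 27.1
ee_pos: [0.5209, 0.1962, 0.07]
eef_rot: [179.9, 0.0, -179.0]
ft_force: [0.5, 0.5, -0.2]
width: 0.0851
d [-0.0009  0.0008  0.    ] r [-0.002  0.001 -0.   ] j [-13.7  27.8 -17.  107.   10.7  46.6  54.8] F [ 0.5  0.5 -0.2] w 0.0851 t 27.1
```

View pics/s17c.png

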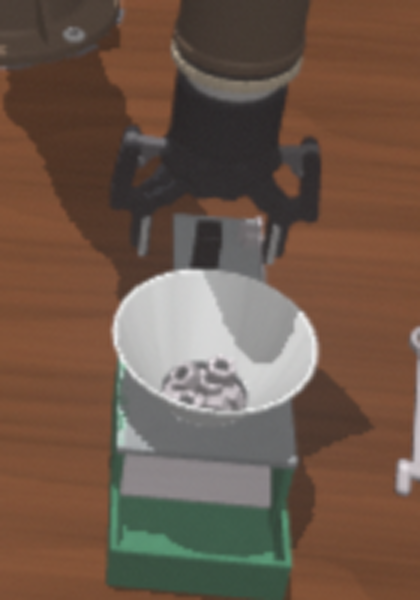

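Fingers straddle the block, clear of the funnel. I'll close on the grip.

```bash
python3 -m handwheel '[[0,0,0,0,0,0,0],[0,0,0,0,0,0,0],[0,0,0,0,0,0,0],[0,0,0,0,0,0,0],[0,0,0,0,0,0,0],[0,0,0,0,0,0,0],[0,0,0,0,0,0,0],[0,0,0,0,0,0,0]]' 90;python3 - <<'E'
from h import *
delta([.520,.197,.07],[180,0,181])
s,f=grab('wrist','w18.png')
E
```

```text
time: 28.15
ee_pos: [0.5216, 0.1976, 0.0713]
eef_rot: [179.8, 0.2, -179.0]
ft_force: [-0.6, 1.3, 0.5]
width: 0.017
d [-0.0016 -0.0006 -0.0013] r [-0.004  0.003 -0.   ] j [-13.7  27.8 -17.  107.   10.7  46.6  54.8] F [-0.6  1.3  0.5] w 0.017 t 28.15
```

View pics/w18.png

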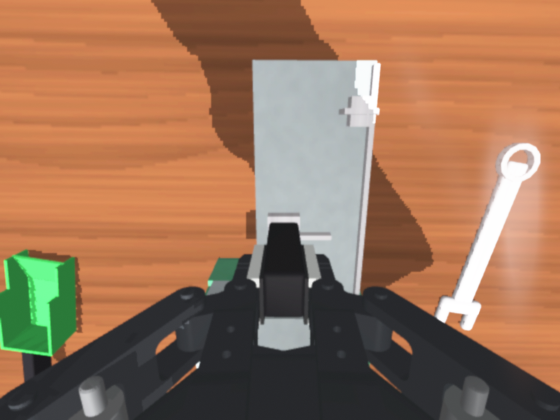

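```bash
python3 -m handwheel '[[-0.008,0,0,0,0,0,0],[-0.012,0,0,0,0,0,0],[-0.012,0,0,0,0,0,0],[-0.012,-0.001,0,0,0,0,0],[-0.012,0,0,0,0,0,0],[-0.008,0,0,0,0,0,0],[0,0,0,0,0,0,0],[0,0,0,0,0,0,0]]';python3 - <<'E'
from h import *
delta([.4466,.196,.0713],[179.8,.2,181])
s,f=grab('wrist','w19.png')
E
```

```text
time: 29.2
ee_pos: [0.4607, 0.197, 0.0713]
eef_rot: [179.6, 0.9, -179.1]
ft_force: [6.6, 3.1, -6.7]
width: 0.0168
d [-0.0141 -0.001  -0.    ] r [-0.004  0.011  0.002] j [-15.4  23.1 -17.9 115.3  10.5  42.1  51.3] F [ 6.6  3.1 -6.7] w 0.0168 t 29.2
```

View pics/w19.png

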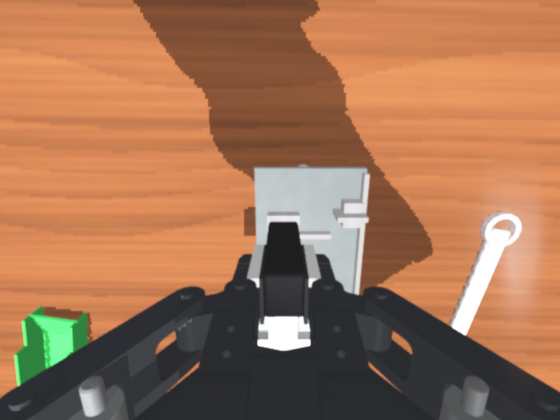

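```bash
python3 - <<'E'
from h import *
s,f=grab('wrist','w20.png')
im=cv2.imread('pics/w20.png')[195:255,290:380];cv2.imwrite('pics/w20c.png',cv2.resize(im,None,fx=8,fy=8,interpolation=cv2.INTER_CUBIC))
pickle.dump((s,f),open('w20.pkl','wb'))
E
```

```text
(no output)
```

View pics/w20c.png

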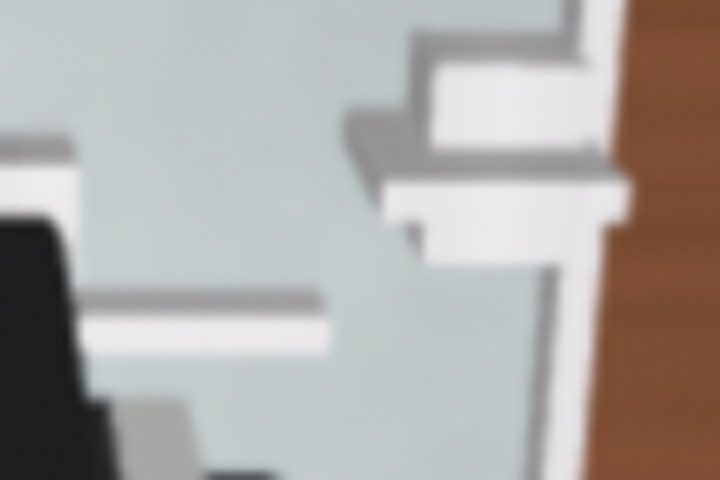

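```bash
python3 - <<'E'
from h import *
s,f=pickle.load(open('w20.pkl','rb'))
c=lambda u,v:((u+.5)/8-.5+290,(v+.5)/8-.5+195)
for z in (.076,.078): print('ptr',onz(wray(s,f,*c(330,335)),z))
print('mark',onz(wray(s,f,*c(383,200)),.084), s['ee_pos'])
print(onz(wray(s,f,*c(383,180)),.084),onz(wray(s,f,*c(383,222)),.084))
E
```

```text
ptr [0.45836301 0.22768507 0.076     ]
ptr [0.45750869 0.22730859 0.078     ]
mark [0.44416935 0.22939187 0.084     ] [0.46070384 0.19701955 0.07130237]
[0.44261348 0.22928205 0.084     ] [0.44589058 0.22951337 0.084     ]
```

```bash
python3 -m handwheel '[[-0.005,0,0,0,0,0,0],[-0.005,0,0,0,0,0,0],[-0.003,0,0,0,0,0,0],[0,0,0,0,0,0,0],[0,0,0,0,0,0,0],[0,0,0,0,0,0,0],[0,0,0,0,0,0,0],[0,0,0,0,0,0,0]]';python3 - <<'E'
from h import *
delta([.4468,.197,.0713],[179.8,.2,181])
s,f=grab('wrist','w21.png')
im=cv2.imread('pics/w21.png')[195:265,290:380];cv2.imwrite('pics/w21c.png',cv2.resize(im,None,fx=8,fy=8,interpolation=cv2.INTER_CUBIC))
pickle.dump((s,f),open('w21.pkl','wb'));grab('scene','s21.png');grab('top','t21.png')
c=cv2.imread('pics/s21.png')[170:330,300:440];cv2.imwrite('pics/s21c.png',cv2.resize(c,None,fx=3.5,fy=3.5,interpolation=cv2.INTER_CUBIC))
E
```

```text
time: 30.3
ee_pos: [0.4529, 0.1971, 0.0713]
eef_rot: [179.4, 1.5, -179.2]
ft_force: [6.7, 3.2, -6.2]
width: 0.0169
d [-0.0061 -0.0001  0.    ] r [-0.008  0.023  0.004] j [-15.8  22.1 -18.  116.9  10.7  40.8  50.3] F [ 6.7  3.2 -6.2] w 0.0169 t 30.3
```

View pics/w21c.png

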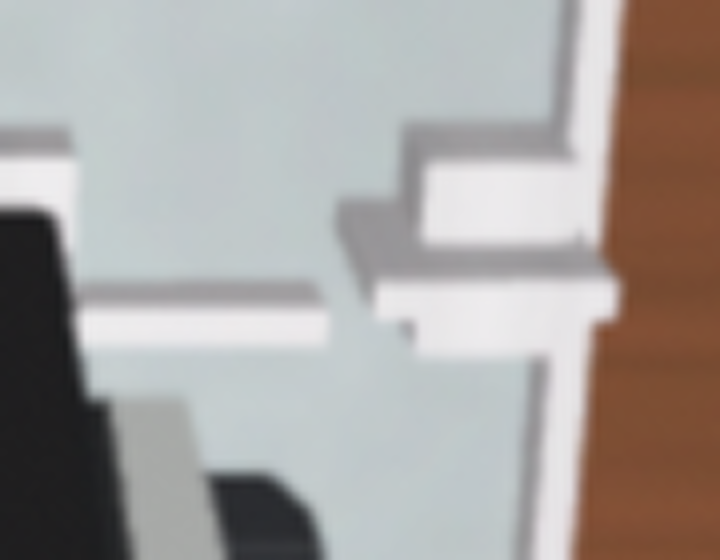

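View pics/s21c.png

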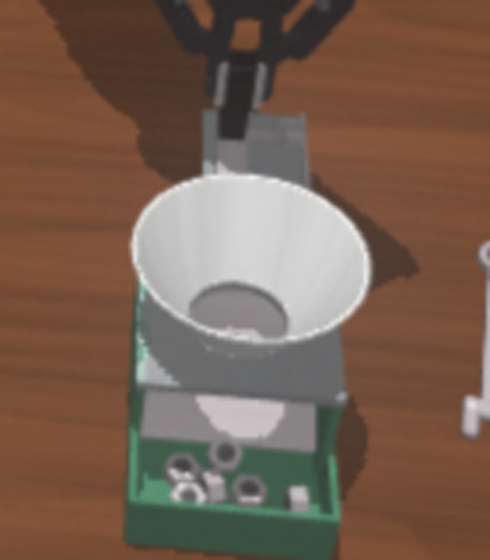

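Six nuts are in the tray at crop (180,468), (225,455), (250,490), (215,485), (187,492) and (298,495). I'll compute the remaining travel.

```bash
cat > rem.py <<'E'
from h import *
import sys
def rem(pk,pu,pv,mu,mv,x0,y0,k=8):
    s,f=pickle.load(open(pk,'rb')); c=lambda u,v:((u+.5)/k-.5+x0,(v+.5)/k-.5+y0)
    p=[onz(wray(s,f,*c(pu,pv)),z)  for z in(.076,.077)];m=onz(wray(s,f,*c(mu,mv)),.084)
    a=np.radians(1.);u=np.array([np.cos(a),np.sin(a),0]);print('remaining',[(q-m)@u for q in p],p[0],m)
E
python3 -c "
from rem import *
rem('w21.pkl',328,327,375,299,290,195)"
```

```text
remaining [np.float64(0.005766750492476556), np.float64(0.005325570047779148)] [0.44987551 0.2275617  0.076     ] [0.44407586 0.22939597 0.084     ]
```

```bash
python3 -m handwheel '[[-0.004,0,0,0,-0.008,0,0],[-0.003,0,0,0,-0.008,0,0],[0,0,0,0,-0.005,0,0],[0,0,0,0,0,0,0],[0,0,0,0,0,0,0],[0,0,0,0,0,0,0],[0,0,0,0,0,0,0],[0,0,0,0,0,0,0]]';python3 - <<'E'
from h import *
delta([.4468,.197,.0713],[179.8,.2,181])
s,f=grab('wrist','w22.png')
im=cv2.imread('pics/w22.png')[195:265,290:380];cv2.imwrite('pics/w22c.png',cv2.resize(im,None,fx=8,fy=8,interpolation=cv2.INTER_CUBIC))
pickle.dump((s,f),open('w22.pkl','wb'))
E
```

```text
time: 31.45
ee_pos: [0.4514, 0.1973, 0.0715]
eef_rot: [179.2, 3.5, -179.2]
ft_force: [6.8, 3.2, -6.5]
width: 0.0172
d [-0.0046 -0.0003 -0.0002] r [-0.011  0.057  0.004] j [-16.8  21.  -17.5 118.8  12.   38.3  48.6] F [ 6.8  3.2 -6.5] w 0.0172 t 31.45
```

View pics/w22c.png

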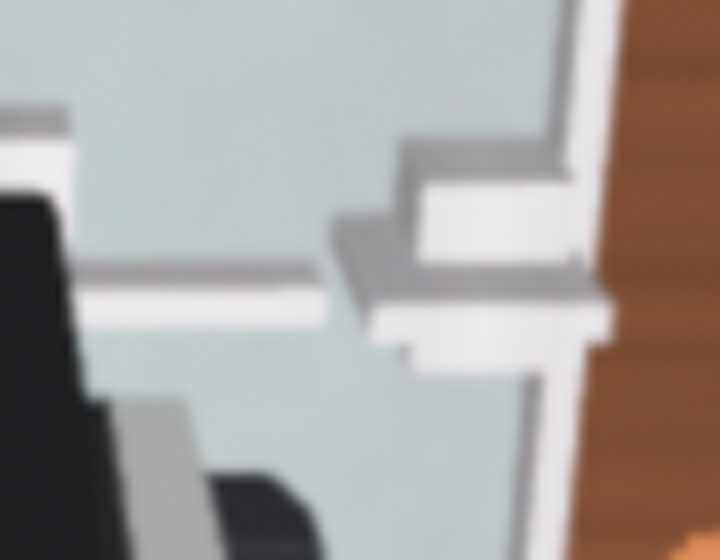

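```bash
python3 -c "
from rem import *
rem('w22.pkl',325,307,370,323,290,195)"
```

```text
remaining [np.float64(0.002426918061549814), np.float64(0.001954656102771113)] [0.4466324  0.22744109 0.076     ] [0.44417198 0.22933908 0.084     ]
```

```bash
python3 -m handwheel '[[-0.002,0,0,0,0.004,0,0],[-0.002,0,0,0,0.004,0,0],[0,0,0,0,0,0,0],[0,0,0,0,0,0,0],[0,0,0,0,0,0,0],[0,0,0,0,0,0,0],[0,0,0,0,0,0,0],[0,0,0,0,0,0,0]]';python3 - <<'E'
from h import *
delta([.4468,.197,.0713],[179.8,.2,181])
s,f=grab('wrist','w23.png')
im=cv2.imread('pics/w23.png')[195:265,290:380];cv2.imwrite('pics/w23c.png',cv2.resize(im,None,fx=8,fy=8,interpolation=cv2.INTER_CUBIC))
pickle.dump((s,f),open('w23.pkl','wb'))
E
```

```text
time: 32.5
ee_pos: [0.4523, 0.1974, 0.0715]
eef_rot: [179.0, 3.6, -179.3]
ft_force: [7.5, 3.6, -7.1]
width: 0.017
d [-0.0055 -0.0004 -0.0002] r [-0.014  0.06   0.004] j [-16.6  21.  -17.5 118.9  11.9  38.   48.7] F [ 7.5  3.6 -7.1] w 0.017 t 32.5
```

View pics/w23c.png

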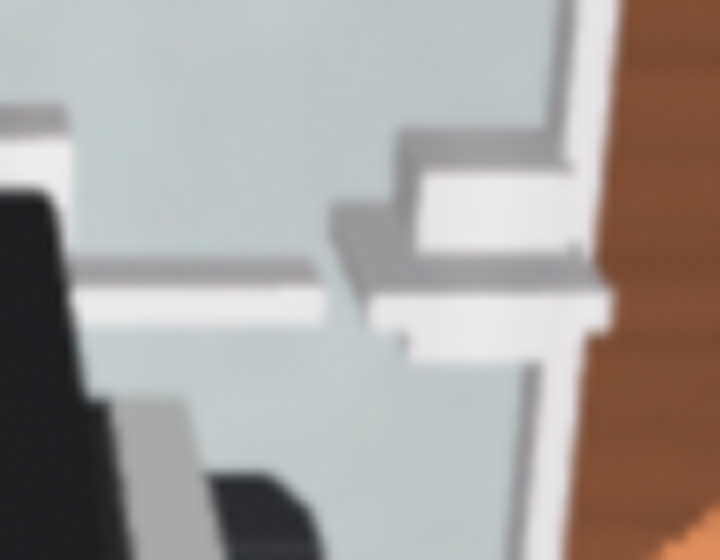

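```bash
python3 -m handwheel '[[-0.003,0,0,0,0,0,0],[-0.003,0,0,0,0,0,0],[-0.002,0,0,0,0,0,0],[-0.001,0,0,0,0,0,0],[-0.001,0,0,0,0,0,0],[-0.001,0,0,0,0,0,0],[-0.001,0,0,0,0,0,0],[-0.001,0,0,0,0,0,0]]';python3 - <<'E'
from h import *
for i in range(4):
    delta([.4468,.197,.0713],[179.8,.2,181])
    s,f=grab('wrist','w24.png')
im=cv2.imread('pics/w24.png')[195:265,290:380];cv2.imwrite('pics/w24c.png',cv2.resize(im,None,fx=8,fy=8,interpolation=cv2.INTER_CUBIC))
pickle.dump((s,f),open('w24.pkl','wb'))
E
```

```text
time: 33.55
ee_pos: [0.4451, 0.1976, 0.0716]
eef_rot: [178.9, 4.3, -179.2]
ft_force: [10.1, 2.9, -8.3]
width: 0.0173
d [ 0.0017 -0.0006 -0.0003] r [-0.017  0.072  0.003] j [-17.2  20.1 -17.5 120.4  12.3  36.7  47.7] F [10.1  2.9 -8.3] w 0.0173 t 33.55
d [ 0.0018 -0.0006 -0.0003] r [-0.017  0.072  0.003] j [-17.2  20.1 -17.5 120.4  12.3  36.7  47.7] F [ 9.6  2.7 -7.9] w 0.0168 t 33.6
d [ 0.0018 -0.0006 -0.0003] r [-0.017  0.072  0.003] j [-17.2  20.1 -17.5 120.4  12.3  36.7  47.7] F [ 8.5  3.3 -8.7] w 0.0169 t 33.65
d [ 0.0018 -0.0006 -0.0003] r [-0.017  0.072  0.003] j [-17.2  20.1 -17.5 120.4  12.3  36.7  47.7] F [ 8.8  3.2 -7.8] w 0.0171 t 33.7
```

View pics/w24c.png

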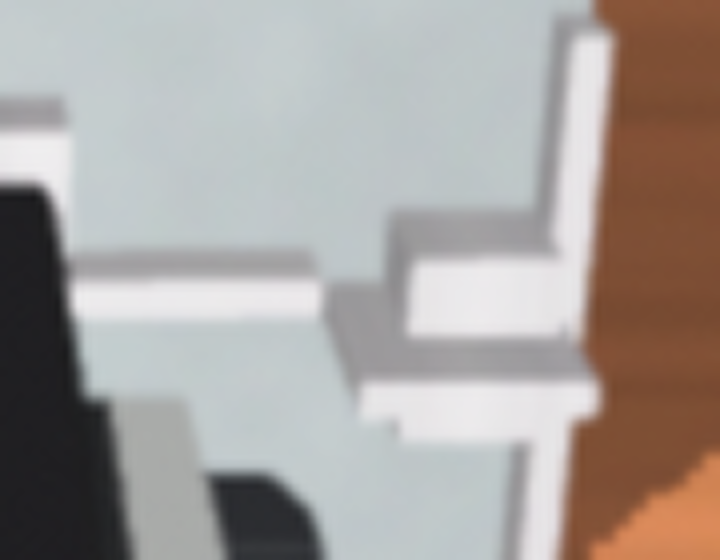

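```bash
python3 -c "
from rem import *
rem('w24.pkl',322,299,360,399,290,195)
rem('w23.pkl',325,306,370,312,290,195)"
```

```text
remaining [np.float64(-0.004536676359910416), np.float64(-0.005023167127324578)] [0.43955773 0.22743184 0.076     ] [0.44406234 0.2293084  0.084     ]
remaining [np.float64(0.003268325961058011), np.float64(0.0027932116178543505)] [0.44744702 0.22757087 0.076     ] [0.44414652 0.22938551 0.084     ]
```

```bash
python3 -m handwheel '[[0.002,0,0,0,0,0,0],[0.001,0,0,0,0,0,0],[0,0,0,0,0,0,0],[-0.0005,0,0,0,0,0,0],[-0.0005,0,0,0,0,0,0],[-0.0005,0,0,0,0,0,0],[-0.0005,0,0,0,0,0,0],[-0.0005,0,0,0,0,0,0]]';python3 - <<'E'
from h import *
for i in range(3):
    delta([.4498,.197,.0713],[179.8,.2,181])
    s,f=grab('wrist','w25.png')
im=cv2.imread('pics/w25.png')[195:265,290:380];cv2.imwrite('pics/w25c.png',cv2.resize(im,None,fx=8,fy=8,interpolation=cv2.INTER_CUBIC))
pickle.dump((s,f),open('w25.pkl','wb'))
E
```

```text
time: 34.75
ee_pos: [0.4501, 0.1977, 0.0717]
eef_rot: [178.7, 4.9, -179.2]
ft_force: [9.1, 4.0, -7.2]
width: 0.0171
d [-0.0003 -0.0007 -0.0004] r [-0.02   0.081  0.003] j [-17.2  20.2 -17.3 120.3  12.7  36.2  47.7] F [ 9.1  4.  -7.2] w 0.0171 t 34.75
d [-0.0003 -0.0008 -0.0004] r [-0.02   0.081  0.003] j [-17.2  20.2 -17.3 120.3  12.7  36.2  47.7] F [ 7.4  4.  -7.2] w 0.0172 t 34.8
d [-0.0003 -0.0007 -0.0004] r [-0.02   0.081  0.003] j [-17.2  20.2 -17.3 120.3  12.7  36.2  47.7] F [ 8.   4.5 -7.9] w 0.0169 t 34.85
```

View pics/w25c.png

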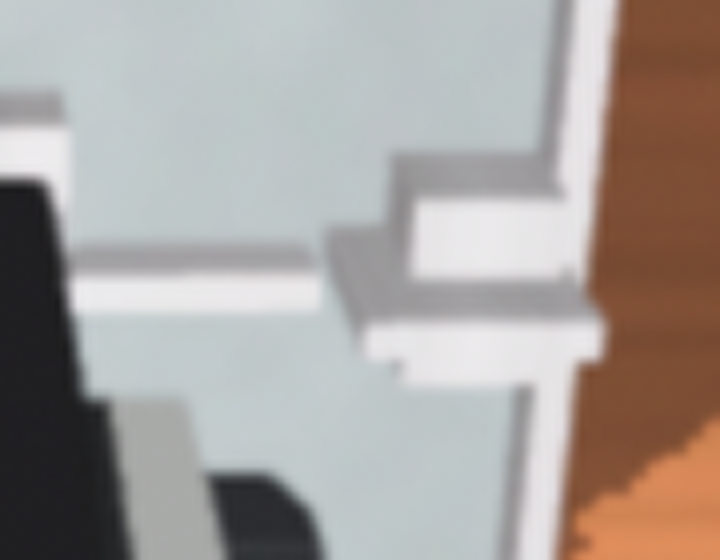

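```bash
python3 - <<'E'
from rem import *
rem('w25.pkl',322,292,365,342,290,195)
s,f=grab('top','t26.png'); grab('scene','s26.png')
c=cv2.imread('pics/t26.png')[180:260,160:250];cv2.imwrite('pics/t26c.png',cv2.resize(c,None,fx=7,fy=7,interpolation=cv2.INTER_CUBIC))
c=cv2.imread('pics/s26.png')[170:330,300:440];cv2.imwrite('pics/s26c.png',cv2.resize(c,None,fx=3.7,fy=3.7,interpolation=cv2.INTER_CUBIC))
E
```

```text
remaining [np.float64(-0.00025549796294477555), np.float64(-0.0007505313897676639)] [0.44407455 0.22755926 0.076     ] [0.44429678 0.22946789 0.084     ]
```

View pics/t26c.png

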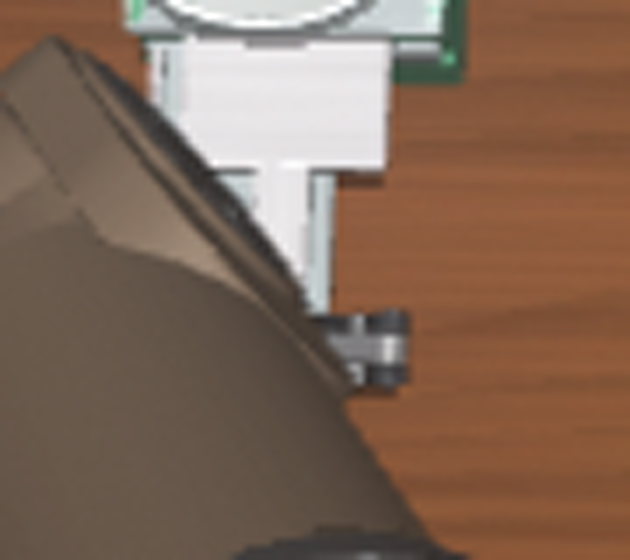

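View pics/s26c.png

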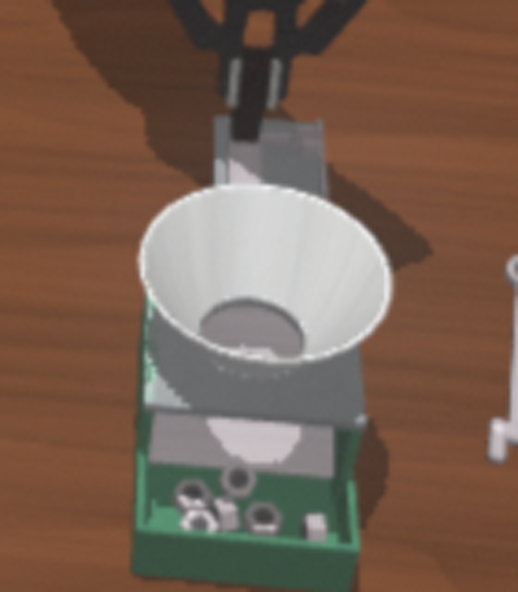

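View pics/s26.png

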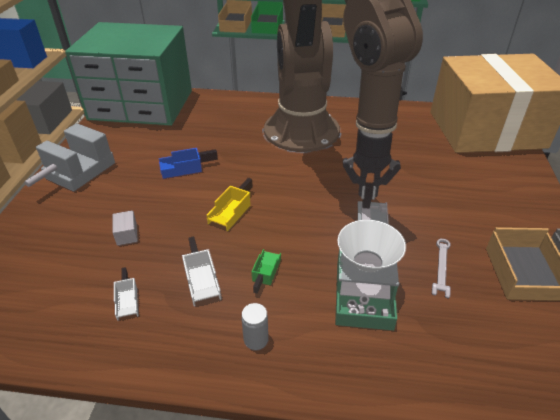

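The pointer is level with the mark to within 1 mm, the pose is steady, and all six nuts are in the tray. I'm handing in.

```bash
python3 -c "
from station import manip
s=manip.read_state();print(s['time'],s['ee_pos'],s['width'],s['ft_force']);print(manip.job_done())"
```

```text
35.0 [0.45011428 0.19775345 0.07166154] 0.016544294826838092 [ 8.34649643  3.38065625 -7.07022737]
the job is handed in; nothing more can be done
None
```

The job is done and handed in at 35 s. I poured the six nuts into the funnel with the gate shut and put the empty pan back upright near its original spot, released. I then pulled the gate slide to the mark, and the gripper is still holding it there.

**Last checks:**
- The pointer is within about 0.3–0.8 mm of the mark fin, from one wrist view. The top camera could not confirm this because the arm blocked it.
- The scene view shows six nuts in the tray and none in the funnel. The canister, wrench and steel block look unmoved.
- The arm stayed steady through the last 0.15 s of readings, with the grip at about 17 mm and about 8 N along the pull.

**What went wrong along the way:**
- The fingertips end about 33 mm short of the reported TCP. My first grasp closed just above the pan handle without pushing on anything, so I reopened and went deeper.
- My first 45° approach to the pan ran into the joint limits, so I switched to a 15° tilt.
- While setting the slide I overshot the mark by about 5 mm, then eased back. The tool ended tilted about 5°.

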